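# Clamp a fired test bar in the shrinkage gauge, to the click

### The arm

A 6-joint arm with a two-finger parallel gripper is mounted at the origin on the work surface. World frame = base frame: x ahead of the robot, y to its left, z up, the work surface at z = 0. Lengths are in mm, angles in rad, forces in N, time in s.
With the tool pointing down it reaches from about 400 to 925 mm from the base axis. Payload 12.5 kg.
Tool frame: the origin (TCP) lies at the very end of the fingers, on their centre line; the grasp point (between the pads) lies env.grip_point_offset behind it (env.grip_point_offset is the distance from the TCP to the grasp point, in mm); y points along the fingers, z is the direction in which the jaws open and shut, and the axes are right-handed (so a half turn about y gives the same grasp; the last joint's range is limited). The gripper opens to 95 mm and grips with 3 to 60 N. Pads are 20 mm wide; open, the fingers measure 119 mm over their backs; the gripper's body (75 mm by 180 mm) begins 59 mm behind the grasp point.
Start: joints at [-1.218, 0.491, 1.559, -0, 1.092, -0.106], TCP at [276.821, -560.375, 183.661] pointing down, gripper open.
Joint ranges: [-3.1, 3.1], [-0.84, 2.19], [0.05, 2.79], [-1.13, 4.28], [0.06, 2.93], [-2.69, 2.69]. Speed limits (rad/s): [2.22, 2.22, 2.79, 3.14, 3.14, 3.14].

### API

Orientations are given as [roll, pitch, yaw] about the fixed x, y, z axes, in that order (R = Rz(yaw) Ry(pitch) Rx(roll)).
In Python, from cell import readout, read_camera, env, nets gives the robot as it stands.
- The arm moves only by the tool apply_moves, never from a script. Its argument "increments" is a list of rows, each a list of 3 entries, a list of its own where there are three numbers: the shift along the tool's x, y, z in cm, then the turn, a rotation vector about the tool's x, y, z in degrees, then the finger opening in cm, from 0 to 9.51. A call has exactly 5 rows; each row shifts and turns the pose as measured when the row begins, along the tool's axes as they then stand; what a row does not reach is not made up. A row lasts 1/8 s, in which the tool goes at most 62.5 mm and 10.7 degrees, less where a joint would pass 70% of its speed; a pose out of reach is approached as far as the arm can. A call with a gripper value outside its range is refused whole. The fingers move at their own pace and stop on an object; the grip force is fixed at half the most. Time passes only in rows, so rows that do not move let the fingers close, or fill a call up. It gives the time, the measured TCP pose, the force and the opening at its end, in the units of the state.
- readout.state(): the state, without advancing time (a new reading comes with each control period).
- read_camera(name): name is "scene" or "side" or "wrist"; returns a dict with "img" (400x640x3 uint8, red, green, blue), "vfov" (degrees; the focal length in pixels is half the picture's height over the tangent of half this angle, whatever the lens; pixels are square), "cx", "cy" (the principal point, pixels), "rvec" (rotation vector, rad) and "tvec" (3), from world to camera coordinates, as OpenCV has them; the wrist camera has in their place "mount" (4x4, takes a point from camera to tool coordinates, whose origin is the TCP and whose axes are the tool frame's). Camera axes: x right, y down, z forward; pixel columns grow to the right and rows downward; lengths in mm; the calibration is good to about 2 mm. A picture is of the moment at which its call begins: read the wrist's pose just before it. There is no depth.
- env.job_done(): hands the job in, once; it reports no verdict.
Trained networks look in a picture, given as the dict that the camera call returned (one of the last four; its "shot" number tells which), for a name from the list of things; names that differ only in an ending like _2 or _b are one class to them, and where a whole thing is asked for, a point or a joint stands for the part that bears it (a point fixed in the world has none). Each returns a list of dicts, best first, with "confidence" (0 to 1); they miss things now and then, are a little off and sometimes report something else, mostly with a low value. They report only what shows in the picture. A call takes as long as a camera call. They do not tell look-alikes from the thing itself.
- nets.look_for(picture, thing): "point" ([x, y, z] in mm, in the coordinates of the camera as it stood for that picture, good to about 4 mm: the middle of the surface that is visible of it).
- nets.mark_of(picture, thing): "point" ([x, y, z] in mm, in the coordinates of the camera as it stood for that picture, good to about 4 mm: a listed point, or the origin of a listed thing).
The state is a dict: "t": time; "joints": joint angles; "qvel": joint speeds; "tau": joint torques, N m; "eef_pos": TCP position; "tcp_rot": TCP orientation; "ft_force": force on the tool from outside, world axes, zero at the start; "moment": the same for the moment, N m; "opening": opening from 0.0 (shut) to 1.0 (fully open).
Only numpy, scipy, OpenCV 4.12 (cv2) and the standard library are available. Lean on these libraries where they do the work, as an engineer would, in place of code of your own. Each camera call takes 0.05 s, during which the arm holds its last target. There are 200 camera calls.

### The job

Lay the terracotta test bar flat in the channel of the shrinkage gauge, between the jaw and the anvil, without knocking it. Then turn the orange knob clockwise until the jaw has clamped the bar and the knob slips and clicks; stop at the first click (a second one spoils the reading), let go, and leave everything else where it is.

Things in the scene. Friction and masses are not known exactly. Their poses are not given: they have to be found in the camera images.
- bar_mid (a point): Centre of the terracotta-red test bar: a fired clay block, 110 long (x) x 30 wide (y) x 22 high (z) mm, about 0.14 kg (may be 0.10 to 0.20), lying flat on a 12 mm thick pale wooden board beside two like bars. Chips if struck or pressed against the gauge with more than 40 N while it is put in.
- bar_white_mid (a point): Centre of the white bar, same size and axes, on the same board; leave it alone. The three bars lie side by side, roughly parallel, 85 mm apart, in any order.
- bar_dark_mid (a point): Centre of the dark brown bar, same size and axes, on the same board; leave it alone.
- gauge: The fixed shrinkage gauge; origin under the centre of its grey base plate (290 along x, 110 along y, 12 mm thick), x along the channel towards the anvil, z up. The channel floor, a steel strip 36 mm wide, stands 12 mm above the plate, 24 mm above the table.
- gauge_seat (a point): On the channel floor, on its centre line; axes as the gauge's. A clamped bar has its centre 11 mm above this point. Two pairs of brass rails, at x = +25 to +51 and -61 to -35 mm, stand 36 mm apart (3 mm of play each side of the bar), rise 16 mm above the floor and flare at the top; the 60 mm between the pairs are open at the sides for fingers.
- anvil_face (a point): Centre of the fixed anvil's face, 55 mm in x from gauge_seat, 11 mm above the channel floor; axes as the gauge's. The steel anvil rises 30 mm above the floor and is 50 mm wide.
- jaw_face (a point): Centre of the sliding steel jaw's face, 11 mm above the channel floor; x points to the anvil. At the start it is 120 mm from the anvil's face; the bar takes 110 of them. Closing, it pushes the bar along to the anvil; that takes less than 4 N until the bar meets the anvil, then up to about 15 N.
- gearbox_top (a point): On the knob's vertical axis, on top of the green gearbox (75 x 72 mm), 52 mm above the table, 157.5 mm in -x from gauge_seat. Turning the knob closes the jaw by 20 mm per radian, but first the drive turns idle: between 0 and 2.8 rad of play, which cannot be seen, are taken up before the jaw starts to move.
- knob_grip (a point): On the knob's axis at the height to grip, 94 mm above the table. Orange upright grip bar: 46 mm long (its x), 14 mm thick (its y), its top 16 mm above and its lower edge 22 mm below this point, on a black disc 51 mm across. Turned clockwise seen from above it closes the jaw. Released, it stays put (from a clamped state it springs back about 0.3 rad together with its collar), so it can be turned in several firm grasps.
- knob_mark (a point): White mark on top of the knob, 12 mm from its axis; x points outward, along the grip bar. Torque to turn it: idling 0.01 to 0.02 N m; moving the jaw about 0.05 to 0.10. With the bar clamped, the sprung shaft winds up over some 0.3 to 0.4 rad to about 0.25 to 0.3 N m (felt also while holding still); then the clutch slips: a click, and the torque drops to about 0.15 before it climbs again.
- hub_mark (a point): Red mark on the rim of the aluminium collar (66 mm across) below the knob, 29 mm from the axis; x points outward. The collar turns with the knob until the clutch slips; then only the knob turns on. The angle between red and white marks is the slip, 0 at the start. 16 clicks a turn: at the first the slip snaps from about 0.2 to 0.4 rad, at the second from 0.6 to 0.8; between the two the knob has to be turned about 0.4 rad.
- bowl_rim (a point): Centre of the rim of a terracotta bowl, 150 mm across, 65 mm high; bystander.
- vase: Terracotta bottle vase, 124 mm across, 165 mm high, origin under its centre; bystander.
- glaze: Glaze jar with blue cap, 72 mm across, 90 mm high, origin under its centre; bystander.
- water_rim (a point): Centre of the rim of a white cup, 90 mm across, 100 mm high; bystander.
- rib: Flat wooden potter's rib 110 x 55 x 8 mm, origin under its centre; bystander.
- brush: Glaze brush lying flat, along its x; bystander.
Mind the look-alikes: they are no part of the job. Of the things like the part that bears bar_mid, leave any that is green or yellow; of the rest the smaller one is meant.

How it is judged:
By the outcome, as a careful person would: the job done as asked, in the order asked, and still so for the second after the job is handed in, with the robot touching nothing.
It also fails if it takes over 72 s, if anything falls off the work surface, if the arm or the gripper's body presses on something with over 40 N, if the wrist force passes 120 N, or if a joint passes its speed limit or range.

## Working session

There is one attempt and no reset: what is moved stays moved. The work goes in short steps, Python scripts to look and compute and a tool call to move; the robot and the scene stay as the last step left them, time stands still between calls to the robot, and variables do not carry over. Pictures are saved under pics/ and viewed, about 8 in all and at most 12, crops included, and the job is handed in when it is done.

Besides the shell and the picture viewer there is one more tool, called after ">>>" by a JSON object that holds its "name" and its "arguments", one argument or row to a line. apply_moves: Moves the arm, as the interface text tells. Its arguments: {"type":"object","properties":{"increments":{"type":"array"}},"required":["increments"]}

```bash
ls; mkdir -p pics; cat > h.py <<'E'
import numpy as np, cv2
from scipy.spatial.transform import Rotation as R
from cell import readout, read_camera, env, nets
def tool():
    s=readout.state(); T=np.eye(4); T[:3,:3]=R.from_euler('xyz',s['tcp_rot']).as_matrix(); T[:3,3]=s['eef_pos']; return T
def shot(name):
    T=tool(); p=read_camera(name)
    if 'mount' in p: W=T@np.array(p['mount'])
    else:
        E=np.eye(4); E[:3,:3]=cv2.Rodrigues(np.array(p['rvec'],float))[0]; E[:3,3]=np.ravel(p['tvec']); W=np.linalg.inv(E)
    p['W']=W; p['f']=200/np.tan(np.radians(p['vfov'])/2); return p
def save(p,fn,crop=None,scale=1):
    im=p['img'][...,::-1]
    if crop: x0,y0,x1,y1=crop; im=im[y0:y1,x0:x1]
    cv2.imwrite('pics/'+fn,cv2.resize(im,None,fx=scale,fy=scale,interpolation=cv2.INTER_CUBIC))
def world(p,c): return p['W'][:3,:3]@np.array(c)+p['W'][:3,3]
def pix(p,w):
    c=p['W'][:3,:3].T@(np.array(w)-p['W'][:3,3]); return p['f']*c[:2]/c[2]+[p['cx'],p['cy']]
def ray(p,u,v,z):
    d=p['W'][:3,:3]@np.array([(u-p['cx'])/p['f'],(v-p['cy'])/p['f'],1]); o=p['W'][:3,3]; return o+d*(z-o[2])/d[2]
def find(p,names,thr=.2,f=nets.mark_of):
    q={k:v for k,v in p.items() if k not in('W','f')}
    for n in names:
        for d in f(q,n):
            if d['confidence']>=thr:
                w=world(p,d['point']); print(n,round(d['confidence'],2),w.round(0),'px',pix(p,w).round(0))
E
python3 - <<'E'
from h import *
print(readout.state(), env.grip_point_offset)
N='bar_mid bar_white_mid bar_dark_mid gauge gauge_seat anvil_face jaw_face gearbox_top knob_grip knob_mark hub_mark bowl_rim vase glaze water_rim'.split()
a=shot('scene');save(a,'a.png');b=shot('side');save(b,'b.png')
print(a['W'].round(2),a['f'],b['W'].round(2),a.keys())
for p in(a,b): print('--'); find(p,N,.3)
E
```

```text
pics
{'t': 0.0, 'joints': array([-1.21760413e+00,  4.91545530e-01,  1.55943381e+00, -5.12385217e-05,
        1.09169254e+00, -1.05586075e-01]), 'qvel': array([-1.11668597e-03, -8.86630481e-04, -5.24410338e-04,  9.66371485e-04,
       -3.50446192e-04,  6.18030286e-05]), 'tau': array([ 1.45259943e-03, -6.12640285e+01, -2.58178389e+01,  6.92936755e-02,
        4.82657435e-02, -1.18282214e-04]), 'eef_pos': array([ 276.70526886, -560.10958198,  183.07586582]), 'tcp_rot': array([-1.57187434e+00,  6.85494996e-05, -2.68279077e+00]), 'ft_force': array([0.43565895, 0.7423259 , 0.1754929 ]), 'moment': array([ 0.00484861, -0.02681727, -0.01984723]), 'opening': 0.9970591315546944} 18.8
[[ 2.70000e-01  7.20000e-01 -6.40000e-01  1.34626e+03]
 [ 9.60000e-01 -2.00000e-01  1.80000e-01 -1.68000e+02]
 [-0.00000e+00 -6.60000e-01 -7.50000e-01  9.97680e+02]
 [ 0.00000e+00  0.00000e+00  0.00000e+00  1.00000e+00]] 366.9785975759848 [[-8.5000e-01 -3.3000e-01  4.1000e-01  3.3800e+00]
 [-5.2000e-01  5.4000e-01 -6.6000e-01  9.2189e+02]
 [-1.0000e-02 -7.8000e-01 -6.3000e-01  9.6008e+02]
 [ 0.0000e+00  0.0000e+00 
[... 1416 characters left out ...]
 188.]
gauge 0.66 [561. 129.  -1.] px [307. 240.]
gauge 0.65 [685. 409.   2.] px [224. 279.]
gauge_seat 0.72 [562.  75.  25.] px [315. 225.]
gauge_seat 0.31 [560. 230.  50.] px [290. 247.]
anvil_face 0.79 [566.  17.  36.] px [323. 213.]
jaw_face 0.53 [559. 133.  35.] px [307. 233.]
gearbox_top 0.68 [549. 235. 109.] px [290. 237.]
gearbox_top 0.61 [558. 229.  53.] px [290. 247.]
knob_mark 0.56 [547. 233. 110.] px [291. 236.]
hub_mark 0.78 [535. 245.  61.] px [293. 251.]
bowl_rim 0.92 [775.  -9.  66.] px [280. 184.]
vase 0.64 [ 773. -158.    2.] px [303. 179.]
glaze 0.7 [686. 409.   0.] px [224. 279.]
water_rim 0.78 [553. 489.  98.] px [235. 295.]
water_rim 0.44 [558.  74.  24.] px [316. 225.]
```

```bash
python3 - <<'E'
import cv2
a=cv2.imread('pics/a.png')[130:310,130:470];b=cv2.imread('pics/b.png')[130:310,190:450]
cv2.imwrite('pics/a2.png',cv2.resize(a,None,fx=2.3,fy=2.3,interpolation=2))
cv2.imwrite('pics/b2.png',cv2.resize(b,None,fx=3,fy=3,interpolation=2))
E
```

```text
(no output)
```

View pics/a2.png

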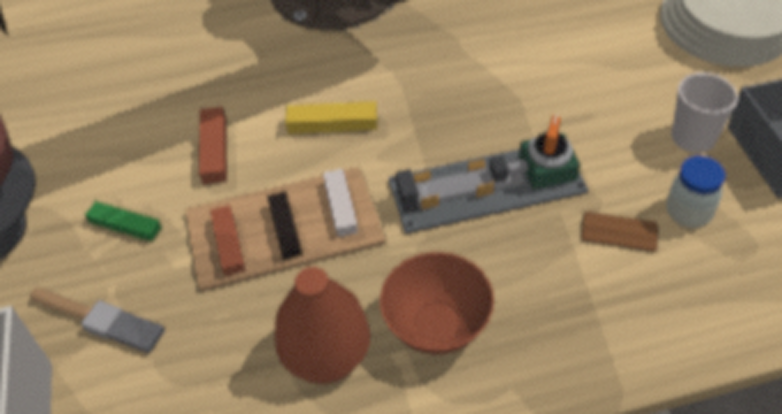

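View pics/b2.png

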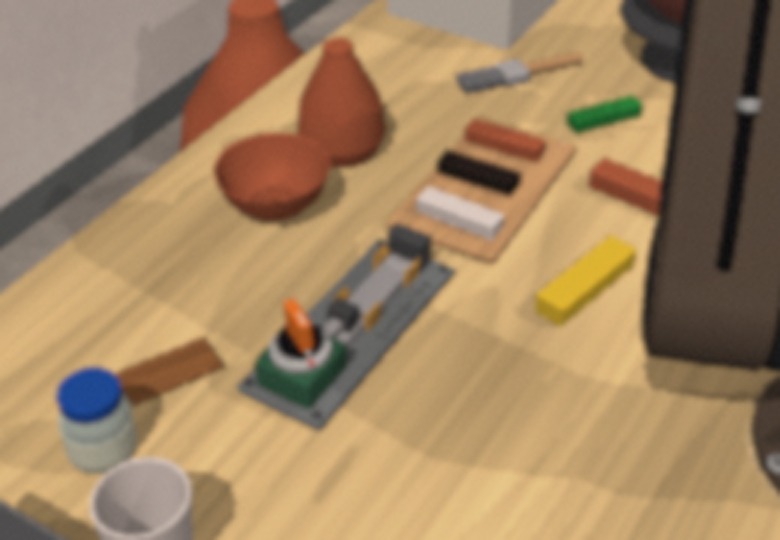

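Candidates for bar_mid, in scene pixels: red bar on the board (230,233), larger red block on the table (223,192), green bar (183,225), yellow bar (273,181). The description says lying on the board beside the white and dark bars, so I choose (230,233), about (569,-260). I'll check its size from close by.

```bash
cat >> h.py <<'E'
def plan(pos,yaw=None):
    "shift (cm, tool axes now) and turn (deg about tool y) to reach pos/yaw, tool down"
    T=tool(); d=T[:3,:3].T@(np.array(pos)-T[:3,3])/10
    s=readout.state(); y0=s['tcp_rot'][2]; dy=0 if yaw is None else (yaw-y0+np.pi)%(2*np.pi)-np.pi
    print('shift cm',d.round(2),'turn about tool y deg',round(-np.degrees(dy),1),'rpy',s['tcp_rot'].round(3),'pos',s['eef_pos'].round(1),'q6',s['joints'][5].round(2),'t',s['t'])
E
python3 - <<'E'
from h import *
p=shot('wrist');print(np.array(p['mount']).round(2),p['f'],p['cx'],p['cy'])
plan([540,-200,300],-np.pi)
E
```

```text
[[   0.      0.96    0.27  -77.  ]
 [   0.     -0.27    0.96 -199.96]
 [   1.     -0.     -0.     -0.71]
 [   0.      0.      0.      1.  ]] 346.064303371928 314.7635006683124 204.42623039252976
shift cm [-39.56 -11.64 -20.66] turn about tool y deg 26.3 rpy [-1.571  0.    -2.683] pos [ 276.8 -560.4  183.7] q6 -0.11 t 1.65
```

>>> {"name": "apply_moves", "arguments": {
  "increments": [
    [[-4.3, -0.2, -3.9], [0, 0, 0], 9.5],
    [[-4.3, -0.2, -3.9], [0, 0, 0], 9.5],
    [[-4.3, -0.2, -3.9], [0, 0, 0], 9.5],
    [[-4.3, -0.2, -3.9], [0, 0, 0], 9.5],
    [[-4.3, -0.2, -3.9], [0, 0, 0], 9.5]
  ]
}}

```text
t: 2.28
eef_pos: [384.8, -286.1, 193.1]
tcp_rot: [-1.57, 0.0, -2.689]
ft_force: [0.4, -0.5, 0.1]
opening: 0.999
```

>>> {"name": "apply_moves", "arguments": {
  "increments": [
    [[-4.3, -0.2, -3.9], [0, 0, 0], 9.5],
    [[-4.3, -0.2, -3.9], [0, 0, 0], 9.5],
    [[0, 0, 0], [0, 9, 0], 9.5],
    [[0, 0, 0], [0, 9, 0], 9.5],
    [[0, 0, 0], [0, 8, 0], 9.5]
  ]
}}

```text
t: 2.9
eef_pos: [430.5, -170.4, 198.5]
tcp_rot: [-1.569, 0.004, 3.134]
ft_force: [-0.6, 0.2, 0.1]
opening: 0.999
```

```bash
python3 - <<'E'
from h import *
plan([490,-20,200],-np.pi)
E
```

```text
shift cm [ -5.85  -0.16 -15.08] turn about tool y deg -0.4 rpy [-1.569  0.004  3.134] pos [ 430.5 -170.4  198.5] q6 1.06 t 2.9
```

>>> {"name": "apply_moves", "arguments": {
  "increments": [
    [[-2, 0, -5], [0, 0, 0], 9.5],
    [[-2, 0, -5], [0, 0, 0], 9.5],
    [[-2, 0, -5], [0, 0, 0], 9.5],
    [[0, 0, 0], [0, 0, 0], 9.5],
    [[0, 0, 0], [0, 0, 0], 9.5]
  ]
}}

```text
t: 3.52
eef_pos: [494.0, -17.5, 198.9]
tcp_rot: [-1.568, 0.006, 3.13]
ft_force: [0.8, -0.7, 0.5]
opening: 0.996
```

```bash
python3 - <<'E'
from h import *
p=shot('wrist');save(p,'c.png',scale=1.25)
import pickle;pickle.dump({k:p[k] for k in('img','W','f','cx','cy')},open('c.pkl','wb'))
find(p,'bar_mid gauge_seat anvil_face jaw_face knob_grip knob_mark hub_mark gearbox_top'.split(),.3)
plan([490,-20,200],-np.pi)
E
```

```text
bar_mid 0.78 [359. -75.  13.] px [362. 284.]
bar_mid 0.66 [ 366. -265.   14.] px [517. 278.]
bar_mid 0.62 [ 570. -262.   21.] px [547. 106.]
gauge_seat 0.81 [560.  78.  27.] px [223. 119.]
anvil_face 0.97 [562.  17.  37.] px [280. 116.]
jaw_face 0.66 [560. 136.  37.] px [163. 120.]
knob_grip 0.86 [555. 234.  97.] px [ 19. 129.]
knob_mark 0.76 [547. 236. 106.] px [ 11. 140.]
knob_mark 0.53 [562.  74.  25.] px [227. 117.]
hub_mark 0.76 [532. 249.  63.] px [ 39. 152.]
gearbox_top 0.75 [557. 230.  50.] px [ 63. 125.]
gearbox_top 0.57 [541. -91.  23.] px [383. 135.]
shift cm [ 0.41 -0.1   0.22] turn about tool y deg -0.7 rpy [-1.568  0.006  3.129] pos [494.1 -17.9 199. ] q6 1.42 t 3.975
```

View pics/c.png

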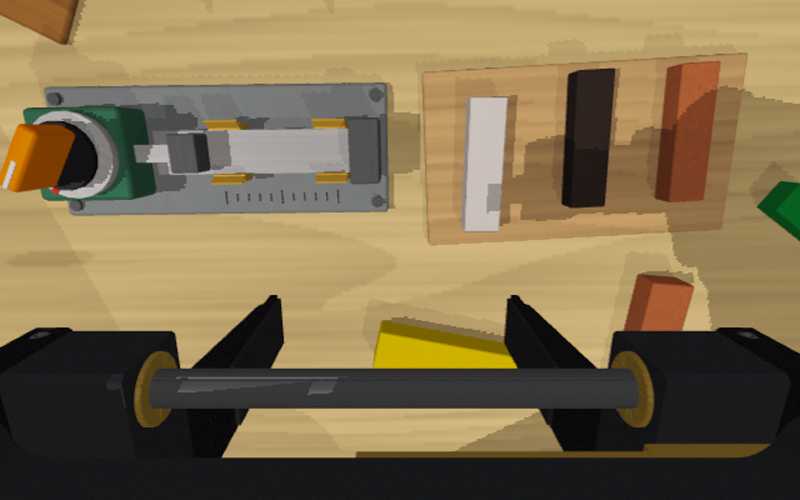

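The red bar on the board is at (547,106) in the original pixels and the gauge is at about (225,118). The table block is thicker. I'll measure both exactly.

```bash
cat > fit.py <<'E'
from h import *
from scipy.optimize import minimize
def fitbox(p,mask,x0,size,z0):
    L=np.array([[i,j,k] for i in(-.5,.5) for j in(-.5,.5) for k in(0,1)])*size
    def sil(q):
        P=L@R.from_euler('z',q[2]).as_matrix().T+[q[0],q[1],z0]
        m=np.zeros(mask.shape,np.uint8); u=np.array([pix(p,w) for w in P])
        cv2.fillConvexPoly(m,np.round(cv2.convexHull(u.astype(np.float32))*16).astype(np.int32),255,cv2.LINE_AA,4); return m/255.
    c=lambda q:1-np.minimum(sil(q),mask).sum()/np.maximum(sil(q),mask).sum()
    S=[x0,*[np.array(x0)+d for d in([8,0,0],[0,8,0],[0,0,.08])]]
    r=minimize(c,x0,method='Nelder-Mead',options=dict(initial_simplex=S,xatol=.01,fatol=1e-5)); return r.x,1-r.fun
E
python3 - <<'E'
from fit import *
import pickle;p=pickle.load(open('c.pkl','rb'))
hsv=cv2.cvtColor(p['img'],cv2.COLOR_RGB2HSV)
m=((hsv[...,0]<12)&(hsv[...,1]>120)).astype(np.uint8); m[:,:515]=0;m[:40]=0;m[175:]=0
n,l,s,_=cv2.connectedComponentsWithStats(m); k=1+s[1:,4].argmax(); m=(l==k)*1.; print(s[k])
for z,sz in((12,[110,30,22]),(12,[121,33,24])): print(fitbox(p,m,[570,-262,0],sz,z))
save(p,'d.png',(0,55,320,185),2.5)
E
```

```text
[ 524   49   52  113 4400]
(array([ 5.67182018e+02, -2.61756894e+02,  7.09545592e-02]), np.float64(0.8961957125358269))
(array([ 5.61349978e+02, -2.58803724e+02,  6.44769015e-02]), np.float64(0.7514744173019738))
```

View pics/d.png

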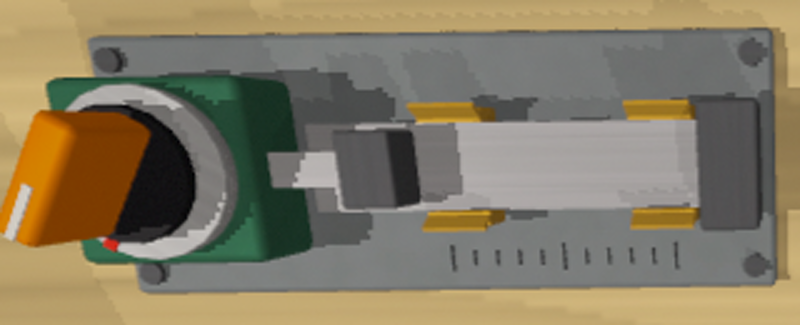

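```bash
python3 - <<'E'
from h import *
import pickle;p=pickle.load(open('c.pkl','rb'))
r=lambda u,v,z:ray(p,u/2.5,v/2.5+55,z)
c=[r(*q,12) for q in((90,38),(772,30),(776,285),(140,292))]
print(np.round(c,1),'ctr',np.mean(c,0).round(1))
d=c[1]-c[0];print('x axis yaw',np.arctan2(d[1],d[0]),np.linalg.norm(d)); d=c[2]-c[3];print(np.arctan2(d[1],d[0]),np.linalg.norm(d))
d=c[1]-c[2];print('edge yaw-90',np.arctan2(d[1],d[0])-np.pi/2,np.linalg.norm(d))
print('anvil top', r(700,98,54),r(703,230,54), 'rear',r(757,98,54),r(760,228,54))
print('jaw top', r(333,130,54),r(337,208,54),r(388,128,54),r(392,208,54))
print('floor edges',r(420,122,24),r(690,120,24),r(460,209,24),r(690,206,24))
print('knob top', [r(*q,110).round(1) for q in((50,112),(150,118),(110,245),(5,232))], 'mark',r(15,215,110),'hub',r(112,244,62))
E
```

```text
[[611.5 273.3  12. ]
 [611.5 -12.3  12. ]
 [503.8 -12.4  12. ]
 [504.  275.1  12. ]] ctr [557.7 130.9  12. ]
x axis yaw -1.5711280370069731 285.5566125812034
-1.57165724518234 287.4072151912519
edge yaw-90 -1.5701764342826132 107.68024276731128
anvil top [583.03183627  14.97511937  54.        ] [533.21407744  15.69998872  54.        ] rear [582.78321705  -6.7082168   54.        ] [533.73248246  -6.87547407  54.        ]
jaw top [572.94253696 156.20208773  54.        ] [543.48182903 159.10085034  54.        ] [573.43638304 135.02295775  54.        ] [543.22819189 137.52165624  54.        ]
floor edges [576.02033065 134.61559983  24.        ] [575.52459343  22.25825992  24.        ] [540.18115446 121.9960782   24.        ] [540.28881993  23.71981286  24.        ]
knob top [array([579. , 217.6, 110. ]), array([576.8, 186.1, 110. ]), array([536.5, 207.8, 110. ]), array([541.2, 241.5, 110. ])] mark [546.68361468 236.82688464 110.        ] hub [531.37892375 244.20426552  62.        ]
```

>>> {"name": "apply_moves", "arguments": {
  "increments": [
    [[0, 1, 6], [0, 0, 0], 9.5],
    [[0, 1, 6], [0, 0, 0], 9.5],
    [[0, 1, 6], [0, 0, 0], 9.5],
    [[0, 1, 6], [0, 0, 0], 9.5],
    [[0, 1, 4], [0, -4.7, 0], 9.5]
  ]
}}

```text
t: 4.6
eef_pos: [491.9, -304.6, 149.7]
tcp_rot: [-1.566, 0.009, -3.066]
ft_force: [0.6, -0.5, -0.4]
opening: 1.003
```

```bash
python3 - <<'E'
from fit import *
p=shot('wrist')
hsv=cv2.cvtColor(p['img'],cv2.COLOR_RGB2HSV)
m=((hsv[...,0]<12)&(hsv[...,1]>110)).astype(np.uint8)
u=pix(p,[567,-262,34]);print(u)
n,l,s,_=cv2.connectedComponentsWithStats(m); k=l[int(u[1]),int(u[0])]; m=(l==k)*1.; print(s[k])
q,i=fitbox(p,m,[567,-262,.07],[110,30,22],12);print(q,i)
im=p.copy();im['img']=p['img'].copy()
for z in(12,34):
  P=[pix(p,R.from_euler('z',q[2]).apply([a*55,b*15,z])+[q[0],q[1],0]) for a,b in((1,1),(1,-1),(-1,-1),(-1,1))]
  cv2.polylines(im['img'],[np.int32(np.round(P))],True,(0,255,255),1)
save(im,'e.png',(120,0,520,300),2)
plan([q[0],q[1],120],q[2]-np.pi)
E
```

```text
[273.17011944 106.03786511]
[ 257   37   36  130 4387]
[ 5.66918098e+02 -2.64095481e+02  5.98445590e-02] 0.9034619548532001
shift cm [-7.84  2.87 -3.8 ] turn about tool y deg 1.1 rpy [-1.566  0.008 -3.062] pos [ 491.6 -308.1  148.3] q6 0.82 t 4.65
```

View pics/e.png

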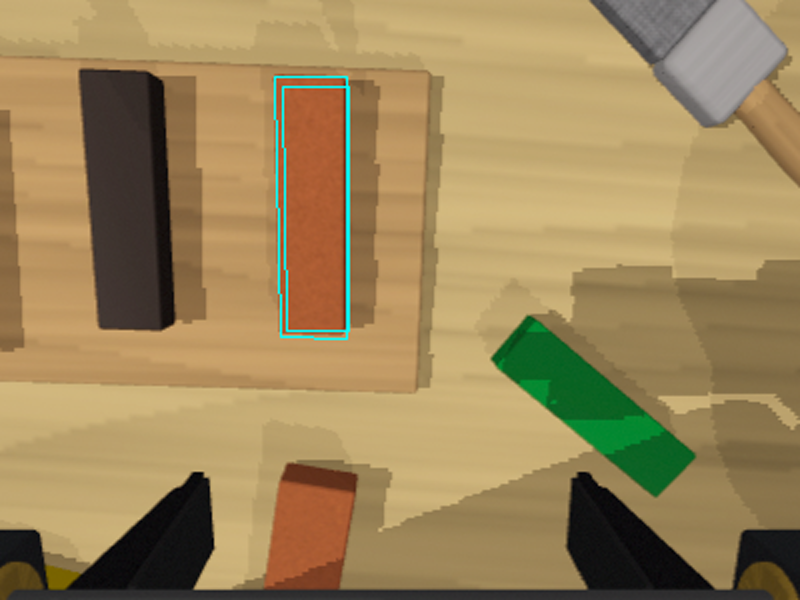

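```bash
python3 - <<'E'
from fit import *
print(readout.state()['qvel'].round(3))
p=shot('wrist')
hsv=cv2.cvtColor(p['img'],cv2.COLOR_RGB2HSV)
m=((hsv[...,0]<12)&(hsv[...,1]>110)).astype(np.uint8)
u=pix(p,[567,-262,34])
n,l,s,_=cv2.connectedComponentsWithStats(m); k=l[int(u[1]),int(u[0])]; m=(l==k)*1.; print(s[k])
for L,w in((110,30),(106,28)): print(fitbox(p,m,[567,-262,.07],[L,w,22],12))
v,u=np.nonzero(m); rc=cv2.minAreaRect(np.float32(np.c_[u,v])); print(rc)
B=[ray(p,*b,34) for b in cv2.boxPoints(rc)]; print(np.round(B,1),np.mean(B,0))
plan([567,-263,120],.065-np.pi)
E
```

```text
[ 0.064 -0.031  0.056  0.006  0.008  0.202]
[ 254   36   36  131 4514]
(array([ 5.67230068e+02, -2.64274089e+02,  5.53340213e-02]), np.float64(0.9121995482118835))
(array([ 5.68510488e+02, -2.63526485e+02,  5.58280072e-02]), np.float64(0.9714572741992581))
((271.5, 101.0), (130.0, 35.0), 90.0)
[[ 621.2 -246.9   34. ]
 [ 623.5 -275.9   34. ]
 [ 514.8 -282.3   34. ]
 [ 512.3 -250.4   34. ]] [ 567.96849686 -263.84874203   34.        ]
shift cm [-7.82  2.92 -3.68] turn about tool y deg 0.5 rpy [-1.567  0.008 -3.068] pos [ 491.5 -305.4  148.7] q6 0.82 t 4.7
```

```bash
cat >> h.py <<'E'
def plan(pos,yaw):
    T=tool(); s=readout.state(); d=T[:3,:3].T@(np.array(pos)-T[:3,3])/10
    G=R.from_euler('xyz',[-np.pi/2,0,yaw]).as_matrix(); rv=np.degrees(R.from_matrix(T[:3,:3].T@G).as_rotvec())
    print('shift',d.round(2),'turn',rv.round(1),'pos',s['eef_pos'].round(1),'yaw',s['tcp_rot'][2].round(3),'q6',s['joints'][5].round(2),'t',s['t'],'F',s['ft_force'].round(1),'Mz',s['moment'].round(3),'tau6',s['tau'][5].round(3),'op',s['opening'].round(3))
E
python3 - <<'E'
from h import *
plan([568,-263.7,70],.057-np.pi)
E
```

```text
Traceback (most recent call last):
  File "h.py", line 35, in plan
    print('shift',d.round(2),'turn',rv.round(1),'pos',s['eef_pos'].round(1),'yaw',s['tcp_rot'][2].round(3),'q6',s['joints'][5].round(2),'t',s['t'],'F',s['ft_force'].round(1),'Mz',s['moment'].round(3),'tau6',s['tau'][5].round(3),'op',s['opening'].round(3))
                                                                                                                                                                                                                                         ^^^^^^^^^^^^^^^^^^
AttributeError: 'float' object has no attribute 'round'
```

>>> {"name": "apply_moves", "arguments": {
  "increments": [
    [[-2.6, 1.5, -1.2], [0, 0, 0], 7.5],
    [[-2.6, 2.0, -1.2], [0, 0, 0], 7.5],
    [[-2.6, 2.5, -1.2], [0, 0.6, 0], 7.5],
    [[0, 1.5, 0], [0, 0, 0], 7.5],
    [[0, 0, 0], [0, 0, 0], 7.5]
  ]
}}

```text
t: 5.32
eef_pos: [568.5, -262.0, 72.8]
tcp_rot: [-1.567, 0.008, -3.083]
ft_force: [0.1, -0.6, 0.4]
opening: 0.788
```

```bash
python3 - <<'E'
from h import *
plan([568,-263.7,50],.057-np.pi)
E
```

```text
Traceback (most recent call last):
  File "h.py", line 35, in plan
    print('shift',d.round(2),'turn',rv.round(1),'pos',s['eef_pos'].round(1),'yaw',s['tcp_rot'][2].round(3),'q6',s['joints'][5].round(2),'t',s['t'],'F',s['ft_force'].round(1),'Mz',s['moment'].round(3),'tau6',s['tau'][5].round(3),'op',s['opening'].round(3))
                                                                                                                                                                                                                                         ^^^^^^^^^^^^^^^^^^
AttributeError: 'float' object has no attribute 'round'
```

```bash
sed -i "s/s\['opening'\].round(3)/round(float(s['opening']),3)/" h.py; python3 - <<'E'
from h import *
plan([568,-263.7,16.5],.057-np.pi)
E
```

```text
shift [0.11 5.63 0.15] turn [-0.2  0.1 -0.4] pos [ 568.5 -262.    72.8] yaw -3.083 q6 0.97 t 5.325 F [ 0.1 -0.6  0.4] Mz [ 0.087  0.025 -0.032] tau6 0.03 op 0.788
```

>>> {"name": "apply_moves", "arguments": {
  "increments": [
    [[0, 1.5, 0.15], [-0.2, 0, -0.4], 7.5],
    [[0, 1.8, 0], [0, 0, 0], 7.5],
    [[0, 1.5, 0], [0, 0, 0], 7.5],
    [[0, 0.6, 0], [0, 0, 0], 7.5],
    [[0, 0, 0], [0, 0, 0], 7.5]
  ]
}}

```text
t: 5.95
eef_pos: [567.8, -265.0, 16.5]
tcp_rot: [-1.57, 0.001, -3.086]
ft_force: [0.0, 0.8, 0.4]
opening: 0.786
```

```bash
python3 - <<'E'
from h import *
plan([568,-263.7,16.5],.057-np.pi)
E
```

```text
shift [-0.03 -0.   -0.13] turn [-0.  -0.1 -0.1] pos [ 567.8 -265.    16.5] yaw -3.086 q6 0.97 t 5.95 F [0.  0.8 0.4] Mz [0.012 0.009 0.021] tau6 -0.0 op 0.786
```

>>> {"name": "apply_moves", "arguments": {
  "increments": [
    [[0, 0, -0.13], [0, 0, 0], 5],
    [[0, 0, 0], [0, 0, 0], 3.5],
    [[0, 0, 0], [0, 0, 0], 1],
    [[0, 0, 0], [0, 0, 0], 1],
    [[0, 0, 0], [0, 0, 0], 1]
  ]
}}

```text
t: 6.58
eef_pos: [568.4, -263.9, 18.0]
tcp_rot: [-1.569, 0.003, -3.085]
ft_force: [0.3, 0.5, 0.5]
opening: 0.32
```

```bash
python3 - <<'E'
from h import *
plan([568,-263.7,120],.057-np.pi)
E
```

```text
shift [ 1.00e-02 -1.02e+01 -0.00e+00] turn [-0.1 -0.  -0.2] pos [ 568.4 -263.9   18. ] yaw -3.085 q6 0.97 t 6.575 F [0.3 0.5 0.5] Mz [0.027 0.03  0.018] tau6 0.0 op 0.32
```

>>> {"name": "apply_moves", "arguments": {
  "increments": [
    [[0, -1, 0], [0, 0, 0], 1],
    [[0, -3, 0], [0, 0, 0], 1],
    [[0, -4, 0], [0, 0, 0], 1],
    [[0, -3, 0], [0, 0, 0], 1],
    [[0, 0, 0], [0, -9, 0], 1]
  ]
}}

```text
t: 7.2
eef_pos: [568.2, -263.8, 134.1]
tcp_rot: [-1.568, 0.004, -2.925]
ft_force: [-0.6, 0.4, -0.3]
opening: 0.102
```

>>> {"name": "apply_moves", "arguments": {
  "increments": [
    [[0, 0, 0], [0, -10, 0], 1],
    [[0, 0, 0], [0, -10, 0], 1],
    [[0, 0, 0], [0, -10, 0], 1],
    [[0, 0, 0], [0, -10, 0], 1],
    [[0, 0, 0], [0, -10, 0], 1]
  ]
}}

```text
t: 7.82
eef_pos: [568.5, -264.0, 139.0]
tcp_rot: [-1.561, -0.001, -2.024]
ft_force: [0.2, 0.3, -0.1]
opening: 0.105
```

>>> {"name": "apply_moves", "arguments": {
  "increments": [
    [[0, 0, 0], [0, -10, 0], 1],
    [[0, 0, 0], [0, -10, 0], 1],
    [[0, 0, 0], [0, -10, 0], 1],
    [[0, 0, 0], [0, -3, 0], 1],
    [[0, 0, 0], [0, 0, 0], 1]
  ]
}}

```text
t: 8.45
eef_pos: [568.6, -264.0, 142.8]
tcp_rot: [-1.561, -0.008, -1.426]
ft_force: [0.6, 0.6, 0.6]
opening: 0.105
```

```bash
python3 - <<'E'
from h import *
plan([558,76,100],-np.pi/2)
p=shot('wrist');save(p,'f.png',(120,130,520,400),2)
plan([558,76,100],-np.pi/2)
E
```

```text
shift [-33.83   4.06   3.81] turn [-0.6  8.3  0.4] pos [ 568.6 -264.   142.8] yaw -1.426 q6 -0.68 t 8.45 F [0.6 0.6 0.6] Mz [-0.008 -0.045 -0.045] tau6 -0.462 op 0.105
shift [-33.84   4.05   3.78] turn [-0.6  8.2  0.4] pos [ 568.6 -264.   142.8] yaw -1.427 q6 -0.68 t 8.5 F [-0.  -0.7  0.9] Mz [-0.043 -0.091 -0.04 ] tau6 -0.154 op 0.106
```

View pics/f.png

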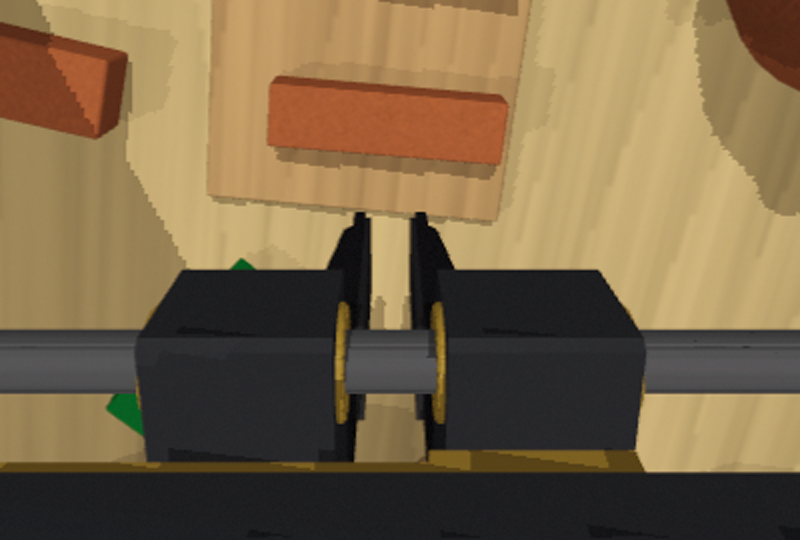

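The fingers were still closing when I lifted, so the bar stayed on the board (crop 270–505, 80–160). I'll re-measure it and grasp again with more closing time.

```bash
python3 - <<'E'
from fit import *
p=shot('wrist')
hsv=cv2.cvtColor(p['img'],cv2.COLOR_RGB2HSV)
m=((hsv[...,0]<12)&(hsv[...,1]>110)).astype(np.uint8)
n,l,s,_=cv2.connectedComponentsWithStats(m); k=l[130+60,120+195]; m=(l==k)*1.; print(s[k])
for L,w in((110,30),(107,28.5)): print(fitbox(p,m,[567,-262,.07],[L,w,22],12))
plan([568,-263.7,80],.055-np.pi)
E
```

```text
[ 254  168  120   44 4100]
(array([ 5.68905458e+02, -2.63355188e+02,  5.16398448e-02]), np.float64(0.9030423587760084))
(array([ 5.68116495e+02, -2.62900901e+02,  5.28478253e-02]), np.float64(0.9606967589543088))
shift [-0.09  6.26 -0.11] turn [-0.8 95.1 -0.1] pos [ 568.6 -264.   142.6] yaw -1.427 q6 -0.68 t 8.55 F [0.8 0.4 0.1] Mz [-0.056 -0.012  0.016] tau6 -0.093 op 0.108
```

>>> {"name": "apply_moves", "arguments": {
  "increments": [
    [[0, 0, 0], [-0.8, 10.5, 0], 6],
    [[0, 0, 0], [0, 10.5, 0], 6],
    [[0, 0, 0], [0, 10.5, 0], 6],
    [[0, 0, 0], [0, 10.5, 0], 6],
    [[0, 0, 0], [0, 10.5, 0], 6]
  ]
}}

```text
t: 9.18
eef_pos: [568.5, -263.9, 143.5]
tcp_rot: [-1.568, -0.007, -2.368]
ft_force: [0.0, -0.4, -0.3]
opening: 0.57
```

>>> {"name": "apply_moves", "arguments": {
  "increments": [
    [[0, 0, 0], [0, 10.5, 0], 6],
    [[0, 0, 0], [0, 10.5, 0], 6],
    [[0, 2, 0], [0, 10.5, 0], 6],
    [[0, 3, 0], [0, 10.5, 0], 6],
    [[0, 2, 0], [0, 8, 0], 6]
  ]
}}

```text
t: 9.8
eef_pos: [569.2, -265.0, 74.3]
tcp_rot: [-1.562, 0.001, 3.019]
ft_force: [-0.1, -0.7, -0.3]
opening: 0.632
```

```bash
python3 - <<'E'
from h import *
plan([568.2,-263.3,16.5],.055-np.pi)
E
```

```text
shift [ 0.13  5.78 -0.21] turn [ -0.5 -10.2  -0. ] pos [ 569.2 -265.    74.3] yaw 3.019 q6 1.16 t 9.8 F [-0.1 -0.7 -0.3] Mz [-0.     0.041 -0.006] tau6 -1.68 op 0.632
```

>>> {"name": "apply_moves", "arguments": {
  "increments": [
    [[0, 1, -0.2], [-0.5, -9, 0], 6],
    [[0, 1.8, 0], [0, 0, 0], 6],
    [[0, 1.5, 0], [0, 0, 0], 6],
    [[0, 0.6, 0], [0, 0, 0], 6],
    [[0, 0, 0], [0, 0, 0], 6]
  ]
}}

```text
t: 10.42
eef_pos: [568.9, -262.8, 21.4]
tcp_rot: [-1.571, -0.001, -3.118]
ft_force: [0.7, -0.4, 0.3]
opening: 0.633
```

```bash
python3 - <<'E'
from h import *
plan([568.2,-263.3,15.5],.055-np.pi)
E
```

```text
shift [0.07 0.59 0.04] turn [ 0.  -1.8  0.1] pos [ 568.9 -262.8   21.4] yaw -3.118 q6 1.01 t 10.425 F [ 0.7 -0.4  0.3] Mz [0.03  0.047 0.084] tau6 0.008 op 0.633
```

>>> {"name": "apply_moves", "arguments": {
  "increments": [
    [[0.05, 0.55, 0], [0, -1.8, 0], 6],
    [[0, 0, 0], [0, 0, 0], 4],
    [[0, 0, 0], [0, 0, 0], 2],
    [[0, 0, 0], [0, 0, 0], 0],
    [[0, 0, 0], [0, 0, 0], 0]
  ]
}}

```text
t: 11.05
eef_pos: [569.1, -263.3, 16.9]
tcp_rot: [-1.57, 0.001, -3.085]
ft_force: [-0.0, -0.7, -0.6]
opening: 0.266
```

>>> {"name": "apply_moves", "arguments": {
  "increments": [
    [[0, 0, 0], [0, 0, 0], 0],
    [[0, 0, 0], [0, 0, 0], 0],
    [[0, 0, 0], [0, 0, 0], 0],
    [[0, -0.3, 0], [0, 0, 0], 0],
    [[0, -1, 0], [0, 0, 0], 0]
  ]
}}

```text
t: 11.68
eef_pos: [568.8, -263.1, 30.1]
tcp_rot: [-1.571, -0.0, -3.085]
ft_force: [0.2, 0.3, 0.6]
opening: 0.003
```

```bash
python3 - <<'E'
from h import *
plan([568.2,-263.3,15.5],.055-np.pi)
E
```

```text
shift [0.06 1.46 0.02] turn [-0.   0.1  0. ] pos [ 568.8 -263.1   30.1] yaw -3.085 q6 0.98 t 11.675 F [0.2 0.3 0.6] Mz [0.045 0.006 0.014] tau6 0.0 op 0.003
```

The fingers closed on nothing, so I'll look before doing anything else.

```bash
python3 - <<'E'
from h import *
p=shot('wrist');b=shot('side');a=shot('scene')
A=cv2.resize(p['img'][100:400,170:470],(400,400));B=cv2.resize(b['img'][110:230,300:440],(467,400));C=cv2.resize(a['img'][150:270,160:300],(467,400))
cv2.imwrite('pics/g.png',cv2.resize(np.hstack([A,B[:,30:430],C[:,30:430]])[...,::-1],(800,267)) if 0 else np.vstack([np.hstack([A,B[:,30:430]])])[...,::-1])
cv2.imwrite('pics/g2.png',C[...,::-1])
print(pix(p,[568.8,-263,34]),pix(b,[568.8,-263,34]),pix(a,[568.8,-263,34]))
find(a,['bar_mid'],.3); find(b,['bar_mid'],.3)
E
```

```text
[315.9028263  238.11205772] [358.15383521 174.65313476] [227.81327676 231.70503225]
bar_mid 0.9 [359. -72.  10.] px [274. 182.]
bar_mid 0.61 [ 483. -405.   12.] px [184. 225.]
bar_mid 0.6 [ 569. -261.   25.] px [229. 233.]
bar_mid 0.49 [ 765. -161.    1.] px [271. 281.]
bar_mid 0.43 [562. 226.  50.] px [368. 197.]
bar_mid 0.71 [359. -71.  13.] px [385. 224.]
bar_mid 0.51 [ 485. -408.   13.] px [391. 168.]
bar_mid 0.33 [545. 232. 110.] px [292. 236.]
```

View pics/g.png

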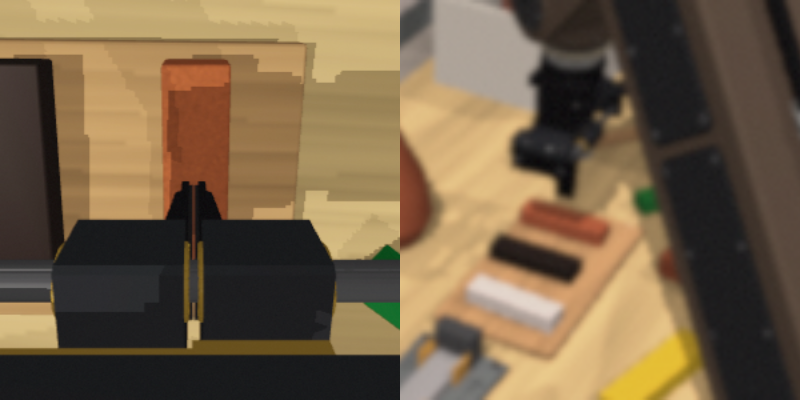

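View pics/g2.png

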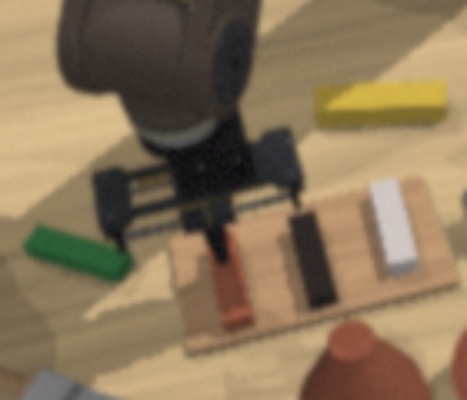

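```bash
python3 - <<'E'
from h import *
s=readout.state(); print(s['joints'].round(4),s['eef_pos'],s['tcp_rot'])
a=shot('scene');b=shot('side')
pb=np.array([300+(565-400+30)/467*140,110+196/400*120]);print('side tip',pb,a['f'],b['f'])
for z in(0,20,30,40,50,60,70): print(z,ray(b,*pb,z).round(1),pix(a,[568.8,-263,z]).round(1),pix(b,[568.8,-263,z]).round(1))
E
```

```text
[-5.3840e-01  6.7190e-01  1.6913e+00 -4.0000e-04  7.7740e-01  9.7650e-01] [ 569.01672916 -263.22612278   30.18426598] [-1.56994538e+00  7.06876083e-04 -3.08544243e+00]
side tip [358.45824411 168.8       ] 366.9785975759848 391.5908280108932
0 [ 608.6 -345.9    0. ] [229.7 237.8] [357.7 181.4]
20 [ 596.  -319.5   20. ] [228.6 234.3] [358.  177.4]
30 [ 589.7 -306.3   30. ] [228.  232.4] [358.1 175.5]
40 [ 583.4 -293.1   40. ] [227.5 230.6] [358.2 173.4]
50 [ 577.1 -279.9   50. ] [226.9 228.7] [358.4 171.4]
60 [ 570.8 -266.7   60. ] [226.3 226.8] [358.5 169.4]
70 [ 564.5 -253.5   70. ] [225.7 224.9] [358.6 167.3]
```

```bash
python3 - <<'E'
from h import *
p=shot('wrist'); find(p,['bar_mid','bar_dark_mid','bar_white_mid'],.3)
find(p,['bar_mid'],.3,nets.look_for)
from fit import *
u=pix(p,[568,-263,34])
save(p,'k.png')
im=p['img'].astype(int)
# dark bar/board edges: report mask of board bar red bbox columns at several rows
hsv=cv2.cvtColor(p['img'],cv2.COLOR_RGB2HSV); m=((hsv[...,0]<12)&(hsv[...,1]>110))
for v in(150,160,170,180,190,200,210):
    c=np.nonzero(m[v,250:400])[0]+250
    if len(c): print(v,c.min(),c.max(), 'width at z34', np.linalg.norm(ray(p,c.max()+1,v,34)-ray(p,c.min(),v,34)).round(1))
E
```

```text
bar_mid 0.86 [ 485. -405.    4.] px [496. 337.]
bar_mid 0.72 [ 568. -259.   21.] px [310. 231.]
bar_dark_mid 0.97 [ 565. -181.   23.] px [187. 232.]
bar_white_mid 0.9 [541. -92.  25.] px [ 48. 259.]
bar_mid 0.67 [ 597. -259.   34.] px [311. 192.]
bar_mid 0.64 [ 494. -396.   14.] px [493. 335.]
150 291 342 width at z34 29.3
160 291 342 width at z34 29.5
170 292 342 width at z34 29.2
180 292 341 width at z34 28.8
190 292 341 width at z34 29.1
200 292 341 width at z34 29.3
210 292 340 width at z34 29.0
```

Wrist geometry (tips at row 237), the side and scene cameras, and the empty closing at reported z 17 all agree: the real fingertips end about 27 mm behind the reported TCP. I'll grip at reported z of about -9.

>>> {"name": "apply_moves", "arguments": {
  "increments": [
    [[0, 0, 0], [0, 0, 0], 6],
    [[0, 0, 0], [0, 0, 0], 6],
    [[0, 0, 0], [0, 0, 0], 6],
    [[0, 0, 0], [0, 0, 0], 6],
    [[0, 0, 0], [0, 0, 0], 6]
  ]
}}

```text
t: 12.9
eef_pos: [568.9, -263.2, 29.8]
tcp_rot: [-1.57, 0.0, -3.085]
ft_force: [0.9, -0.8, 0.1]
opening: 0.475
```

>>> {"name": "apply_moves", "arguments": {
  "increments": [
    [[0, 1.0, 0], [0, 0, 0], 6],
    [[0, 1.2, 0], [0, 0, 0], 6],
    [[0, 1.0, 0], [0, 0, 0], 6],
    [[0, 0.6, 0], [0, 0, 0], 6],
    [[0, 0, 0], [0, 0, 0], 6]
  ]
}}

```text
t: 13.52
eef_pos: [568.4, -262.9, -12.0]
tcp_rot: [-1.571, -0.001, -3.085]
ft_force: [0.5, -0.1, 0.2]
opening: 0.627
```

```bash
python3 - <<'E'
from h import *
plan([568.2,-263.3,-9],.055-np.pi)
p=shot('wrist');save(p,'m.png',(190,100,450,260),3)
E
```

```text
shift [ 0.03 -0.3   0.04] turn [0.  0.1 0.1] pos [ 568.4 -262.9  -12. ] yaw -3.085 q6 0.98 t 13.525 F [ 0.5 -0.1  0.2] Mz [0.052 0.001 0.001] tau6 0.0 op 0.627
```

View pics/m.png

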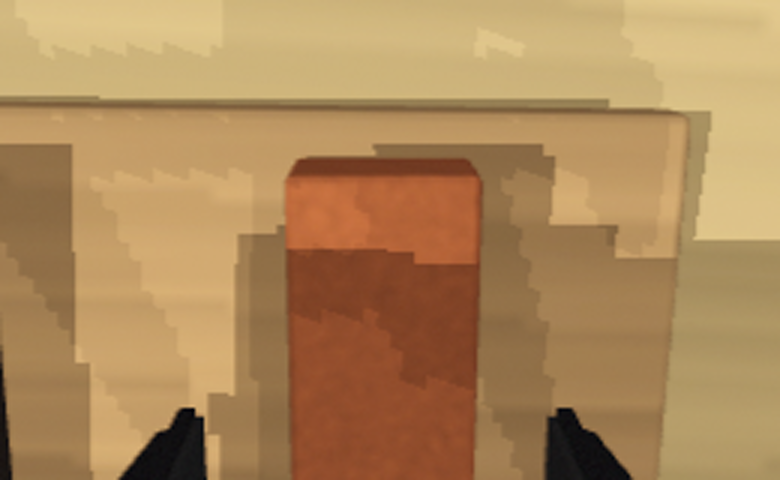

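>>> {"name": "apply_moves", "arguments": {
  "increments": [
    [[0, -0.2, 0.05], [0, 0, 0], 4],
    [[0, 0, 0], [0, 0, 0], 1],
    [[0, 0, 0], [0, 0, 0], 0],
    [[0, 0, 0], [0, 0, 0], 0],
    [[0, 0, 0], [0, 0, 0], 0]
  ]
}}

```text
t: 14.2
eef_pos: [569.1, -263.8, -8.5]
tcp_rot: [-1.57, 0.001, -3.085]
ft_force: [0.5, -0.8, -1.9]
opening: 0.317
```

>>> {"name": "apply_moves", "arguments": {
  "increments": [
    [[0, 0, 0], [0, 0, 0], 0],
    [[0, 0, 0], [0, 0, 0], 0],
    [[0, 0, 0], [0, 0, 0], 0],
    [[0, 0, 0], [0, 0, 0], 0],
    [[0, 0, 0], [0, 0, 0], 0]
  ]
}}

```text
t: 14.82
eef_pos: [569.1, -263.8, -8.5]
tcp_rot: [-1.57, 0.001, -3.085]
ft_force: [-1.0, -0.1, 0.2]
opening: 0.308
```

```bash
python3 - <<'E'
from h import *
plan([558,76,140],-np.pi/2)
E
```

```text
shift [ -0.81 -14.87 -33.98] turn [ -0.1 -86.8   0. ] pos [ 569.1 -263.8   -8.5] yaw -3.085 q6 0.98 t 14.825 F [-1.  -0.1  0.2] Mz [-0.032 -0.002 -0.003] tau6 -0.0 op 0.308
```

>>> {"name": "apply_moves", "arguments": {
  "increments": [
    [[0, -1, 0], [0, 0, 0], 0],
    [[0, -2.5, 0], [0, 0, 0], 0],
    [[0, -3, 0], [0, 0, 0], 0],
    [[0, -2.5, 0], [0, 0, 0], 0],
    [[0, -0.5, 0], [0, 0, 0], 0]
  ]
}}

```text
t: 15.45
eef_pos: [568.5, -263.4, 90.5]
tcp_rot: [-1.571, -0.001, -3.085]
ft_force: [-0.0, 0.3, -2.0]
opening: 0.312
```

>>> {"name": "apply_moves", "arguments": {
  "increments": [
    [[0, 0, -4], [0, 0, 0], 0],
    [[0, 0, -5.5], [0, 0, 0], 0],
    [[0, 0, -5.5], [0, 0, 0], 0],
    [[0, 0, -5.5], [0, 0, 0], 0],
    [[0, 0, -4], [0, 0, 0], 0]
  ]
}}

```text
t: 16.08
eef_pos: [553.3, -14.5, 88.1]
tcp_rot: [-1.571, -0.003, -3.091]
ft_force: [0.5, -0.3, -1.6]
opening: 0.312
```

>>> {"name": "apply_moves", "arguments": {
  "increments": [
    [[0, 0, 0], [0, -9, 0], 0],
    [[0, 0, 0], [0, -10, 0], 0],
    [[0, 0, 0], [0, -10, 0], 0],
    [[0, 0, 0], [0, -10, 0], 0],
    [[0, 0, 0], [0, -10, 0], 0]
  ]
}}

```text
t: 16.7
eef_pos: [550.7, -10.3, 85.1]
tcp_rot: [-1.578, -0.004, -2.204]
ft_force: [0.3, 0.1, -1.7]
opening: 0.314
```

```bash
python3 - <<'E'
from h import *
plan([558,76,80],-np.pi/2)
E
```

```text
shift [-7.39  0.51 -4.52] turn [  0.5 -36.3   0.1] pos [550.7 -10.3  85.1] yaw -2.204 q6 0.5 t 16.7 F [ 0.3  0.1 -1.7] Mz [-0.002 -0.075  0.027] tau6 2.386 op 0.314
```

>>> {"name": "apply_moves", "arguments": {
  "increments": [
    [[0, 0, 0], [0, -10, 0], 0],
    [[0, 0, 0], [0, -10, 0], 0],
    [[0, 0, 0], [0, -7, 0], 0],
    [[0, 0, 0], [0, 0, 0], 0],
    [[0, 0, 0], [0, 0, 0], 0]
  ]
}}

```text
t: 17.32
eef_pos: [548.8, -10.0, 82.2]
tcp_rot: [-1.584, -0.0, -1.72]
ft_force: [1.0, 0.1, -1.8]
opening: 0.309
```

```bash
python3 - <<'E'
from h import *
plan([558,76,80],-np.pi/2)
E
```

```text
shift [-8.64  0.22 -0.36] turn [ 0.8 -8.5 -0. ] pos [548.8 -10.   82.2] yaw -1.72 q6 0.01 t 17.325 F [ 1.   0.1 -1.8] Mz [-0.034 -0.11  -0.002] tau6 -0.103 op 0.309
```

>>> {"name": "apply_moves", "arguments": {
  "increments": [
    [[0, 0, 0], [0.8, -8.2, 0], 0],
    [[-2, 0, 0.3], [0, 0, 0], 0],
    [[-3, 0, 0.3], [0, 0, 0], 0],
    [[-2.5, 0, 0.3], [0, 0, 0], 0],
    [[0, 0, 0], [0, 0, 0], 0]
  ]
}}

```text
t: 17.95
eef_pos: [558.8, 69.6, 81.8]
tcp_rot: [-1.571, 0.001, -1.591]
ft_force: [-0.4, -0.2, -2.1]
opening: 0.312
```

```bash
python3 - <<'E'
from h import *
plan([558,76,50],-np.pi/2)
E
```

```text
shift [-0.63  3.18 -0.09] turn [-0.  -1.2 -0.1] pos [558.8  69.6  81.8] yaw -1.591 q6 0.03 t 17.95 F [-0.4 -0.2 -2.1] Mz [-0.006 -0.083  0.04 ] tau6 0.247 op 0.312
```

>>> {"name": "apply_moves", "arguments": {
  "increments": [
    [[-0.6, 1, -0.1], [0, -1.2, 0], 0],
    [[0, 1.3, 0], [0, 0, 0], 0],
    [[0, 0.8, 0], [0, 0, 0], 0],
    [[0, 0, 0], [0, 0, 0], 0],
    [[0, 0, 0], [0, 0, 0], 0]
  ]
}}

```text
t: 18.58
eef_pos: [557.3, 75.1, 47.7]
tcp_rot: [-1.573, 0.001, -1.574]
ft_force: [1.3, 0.1, -2.2]
opening: 0.311
```

```bash
python3 - <<'E'
from fit import *
plan([558,76,45],-np.pi/2)
p=shot('wrist')
hsv=cv2.cvtColor(p['img'],cv2.COLOR_RGB2HSV); m=((hsv[...,0]<12)&(hsv[...,1]>110)).astype(np.uint8)
n,l,s,_=cv2.connectedComponentsWithStats(m)
for k in range(1,n):
    if s[k,4]>300: print(s[k])
save(p,'n.png',(180,60,460,260),2.8)
E
```

```text
shift [-0.09  0.27  0.07] turn [ 0.1 -0.2 -0.1] pos [557.3  75.1  47.7] yaw -1.574 q6 0.02 t 18.575 F [ 1.3  0.1 -2.2] Mz [-0.003 -0.116  0.007] tau6 0.001 op 0.311
[ 284  153   63  142 8659]
[593 255  47  28 687]
[539 271  32  24 389]
[ 287  327   56   32 1765]
[ 520  327   38   40 1286]
```

View pics/n.png

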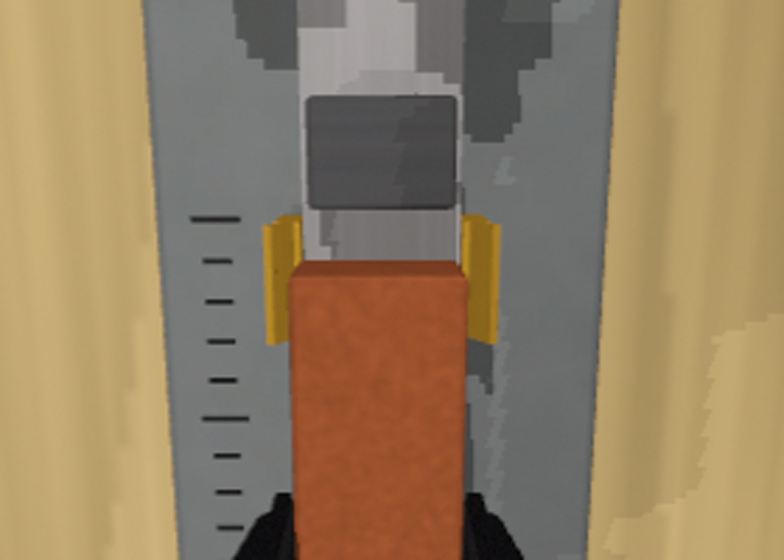

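```bash
python3 - <<'E'
from h import *
p=shot('wrist')
f=lambda u,v,z: ray(p,180+u/2.8,60+v/2.8,z).round(1)
print('bar end top',f(291,276,90.2),f(467,276,90.2),'low front',f(296,262,68),f(462,262,68))
print('jaw edge',f(308,208,54),f(456,208,54),'rails',[f(*q,40) for q in((301,218),(462,218),(289,342),(470,342))])
E
```

```text
bar end top [543.3 129.9  90.2] [572.  129.8  90.2] low front [542.3 129.3  68. ] [573.  129.2  68. ]
jaw edge [543.7 138.   54. ] [572.8 137.9  54. ] rails [array([541.2, 134.9,  40. ]), array([575.2, 134.8,  40. ]), array([537.9, 108.2,  40. ]), array([577.5, 108.1,  40. ])]
```

>>> {"name": "apply_moves", "arguments": {
  "increments": [
    [[-0.3, 0, 0.07], [0, 0, 0], 0],
    [[0, 0.8, 0], [0, 0, 0], 0],
    [[0, 0.8, 0], [0, 0, 0], 0],
    [[0, 0.3, 0], [0, 0, 0], 0],
    [[0, 0, 0], [0, 0, 0], 0]
  ]
}}

```text
t: 19.3
eef_pos: [558.2, 78.4, 27.8]
tcp_rot: [-1.572, 0.001, -1.574]
ft_force: [0.2, -0.3, -1.0]
opening: 0.311
```

```bash
python3 - <<'E'
from h import *
plan([558,78,3.5],-np.pi/2)
E
```

```text
shift [ 0.05  2.43 -0.02] turn [ 0.1 -0.2 -0.1] pos [558.2  78.4  27.8] yaw -1.574 q6 0.02 t 19.3 F [ 0.2 -0.3 -1. ] Mz [ 0.031 -0.098 -0.031] tau6 0.0 op 0.311
```

>>> {"name": "apply_moves", "arguments": {
  "increments": [
    [[0, 0.5, 0], [0, 0, 0], 0],
    [[0, 0.5, 0], [0, 0, 0], 0],
    [[0, 0.5, 0], [0, 0, 0], 0],
    [[0, 0.2, 0], [0, 0, 0], 0],
    [[0, 0, 0], [0, 0, 0], 0]
  ]
}}

```text
t: 19.92
eef_pos: [558.3, 78.4, 9.6]
tcp_rot: [-1.572, 0.001, -1.574]
ft_force: [-0.1, -0.0, -2.1]
opening: 0.317
```

>>> {"name": "apply_moves", "arguments": {
  "increments": [
    [[0, 0.15, 0], [0, 0, 0], 0],
    [[0, 0.15, 0], [0, 0, 0], 0],
    [[0, 0, 0], [0, 0, 0], 0],
    [[0, 0, 0], [0, 0, 0], 0],
    [[0, 0, 0], [0, 0, 0], 0]
  ]
}}

```text
t: 20.55
eef_pos: [558.5, 78.4, 6.8]
tcp_rot: [-1.571, 0.001, -1.574]
ft_force: [-0.0, 0.2, -1.9]
opening: 0.312
```

```bash
python3 - <<'E'
from h import *
plan([558,78,3.5],-np.pi/2)
E
```

```text
shift [ 0.04  0.33 -0.05] turn [ 0.  -0.2 -0.1] pos [558.5  78.4   6.8] yaw -1.574 q6 0.02 t 20.55 F [-0.   0.2 -1.9] Mz [-0.018 -0.138 -0.003] tau6 0.0 op 0.312
```

Another 2 mm, then creep in with force checks.

>>> {"name": "apply_moves", "arguments": {
  "increments": [
    [[0, 0.1, 0], [0, 0, 0], 0],
    [[0, 0.1, 0], [0, 0, 0], 0],
    [[0, 0, 0], [0, 0, 0], 0],
    [[0, 0, 0], [0, 0, 0], 0],
    [[0, 0, 0], [0, 0, 0], 0]
  ]
}}

```text
t: 21.18
eef_pos: [558.5, 78.4, 4.6]
tcp_rot: [-1.571, 0.001, -1.574]
ft_force: [0.8, -0.0, -1.2]
opening: 0.317
```

>>> {"name": "apply_moves", "arguments": {
  "increments": [
    [[0, 0.07, 0], [0, 0, 0], 0],
    [[0, 0, 0], [0, 0, 0], 0],
    [[0, 0, 0], [0, 0, 0], 0],
    [[0, 0, 0], [0, 0, 0], 0],
    [[0, 0, 0], [0, 0, 0], 0]
  ]
}}

```text
t: 21.8
eef_pos: [558.5, 78.4, 4.0]
tcp_rot: [-1.571, 0.001, -1.574]
ft_force: [-0.8, 0.5, -1.7]
opening: 0.316
```

>>> {"name": "apply_moves", "arguments": {
  "increments": [
    [[0, 0.07, 0], [0, 0, 0], 0],
    [[0, 0, 0], [0, 0, 0], 0],
    [[0, 0, 0], [0, 0, 0], 0],
    [[0, 0, 0], [0, 0, 0], 0],
    [[0, 0, 0], [0, 0, 0], 0]
  ]
}}

```text
t: 22.42
eef_pos: [558.6, 78.4, 3.5]
tcp_rot: [-1.571, 0.001, -1.574]
ft_force: [-0.3, 0.5, 0.4]
opening: 0.314
```

>>> {"name": "apply_moves", "arguments": {
  "increments": [
    [[0, 0.07, 0], [0, 0, 0], 0],
    [[0, 0, 0], [0, 0, 0], 0],
    [[0, 0, 0], [0, 0, 0], 0],
    [[0, 0, 0], [0, 0, 0], 0],
    [[0, 0, 0], [0, 0, 0], 0]
  ]
}}

```text
t: 23.05
eef_pos: [558.7, 78.4, 3.5]
tcp_rot: [-1.57, 0.001, -1.574]
ft_force: [-0.1, 0.0, 0.2]
opening: 0.314
```

Fz has gone to zero at z = 3.5, exactly as predicted, so the bar is on the floor. Now I release it gently and lift.

>>> {"name": "apply_moves", "arguments": {
  "increments": [
    [[0, 0, 0], [0, 0, 0], 4.8],
    [[0, 0, 0], [0, 0, 0], 4.8],
    [[0, 0, 0], [0, 0, 0], 4.8],
    [[0, 0, 0], [0, 0, 0], 4.8],
    [[0, -0.5, 0], [0, 0, 0], 4.8]
  ]
}}

```text
t: 23.68
eef_pos: [558.7, 78.4, 8.4]
tcp_rot: [-1.57, 0.001, -1.574]
ft_force: [-0.4, 0.1, 0.5]
opening: 0.503
```

>>> {"name": "apply_moves", "arguments": {
  "increments": [
    [[0, -2, 0], [0, 0, 0], 4.8],
    [[0, -4, 0], [0, 0, 0], 4.8],
    [[0, -5, 0], [0, 0, 0], 4.8],
    [[0, -3, 0], [0, 0, 0], 4.8],
    [[0, 0, 0], [0, 0, 0], 4.8]
  ]
}}

```text
t: 24.3
eef_pos: [558.6, 78.3, 154.1]
tcp_rot: [-1.57, 0.001, -1.574]
ft_force: [-0.3, 0.3, -0.2]
opening: 0.507
```

```bash
python3 - <<'E'
from h import *
plan([558,230,140],2.58-np.pi)
p=shot('wrist');save(p,'o.png',(120,0,520,300),2)
find(p,['knob_grip','knob_mark','hub_mark','gearbox_top'],.3)
import pickle;pickle.dump({k:p[k] for k in('img','W','f','cx','cy')},open('o.pkl','wb'))
E
```

```text
shift [-15.17   1.42  -0.11] turn [ -0.1 -58.   -0. ] pos [558.6  78.3 154.1] yaw -1.574 q6 0.02 t 24.3 F [-0.3  0.3 -0.2] Mz [-0.035 -0.084 -0.011] tau6 -0.0 op 0.507
gearbox_top 0.96 [556. 232.  54.] px [311.   5.]
```

View pics/o.png

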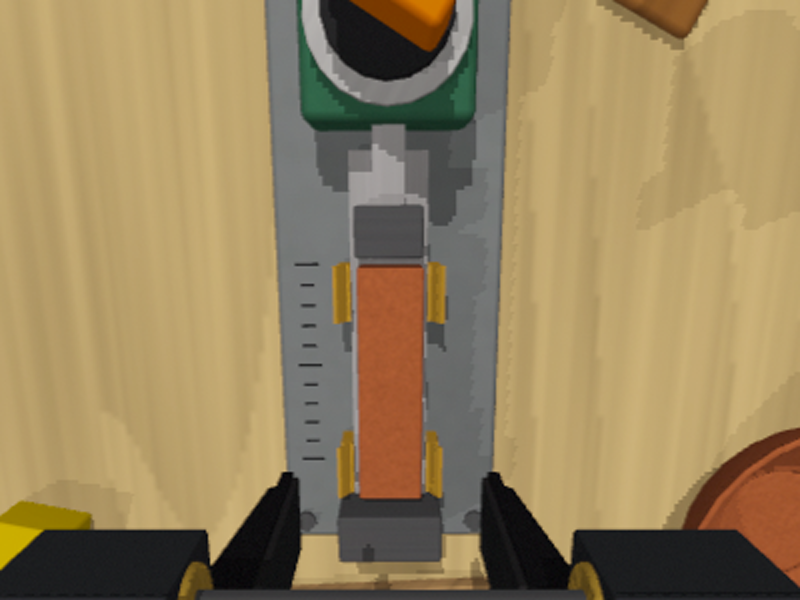

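The bar lies square between the jaw and the anvil and inside the rails. Next I move over to see the knob.

>>> {"name": "apply_moves", "arguments": {
  "increments": [
    [[-3, 0, 0], [0, 0, 0], 5.5],
    [[-4, 0, 0], [0, 0, 0], 5.5],
    [[-2, 0, 0], [0, 0, 0], 5.5],
    [[0, 0, 0], [0, 0, 0], 5.5],
    [[0, 0, 0], [0, 0, 0], 5.5]
  ]
}}

```text
t: 25.18
eef_pos: [556.4, 168.8, 146.0]
tcp_rot: [-1.584, -0.001, -1.575]
ft_force: [0.5, -0.6, 0.5]
opening: 0.578
```

```bash
cat > knob.py <<'E'
from h import *
def knob(p,c=(558,230)):
    "white and red mark angles about the axis, from pixels"
    hsv=cv2.cvtColor(p['img'],cv2.COLOR_RGB2HSV).astype(int); H,S,V=hsv[...,0],hsv[...,1],hsv[...,2]
    yy,xx=np.mgrid[:400,:640]; u=pix(p,[*c,110]); near=np.hypot(xx-u[0],yy-u[1])<75
    O=near&(H>5)&(H<18)&(S>170); 
    om=cv2.morphologyEx((O*255).astype(np.uint8),cv2.MORPH_CLOSE,np.ones((9,9)))>0
    W=om&(S<90)&(V>120); out={}
    if W.sum()>3: m=np.array([xx[W].mean(),yy[W].mean()]); out['white']=ray(p,*m,110)[:2]
    u2=pix(p,[*c,62]); Rm=(np.hypot(xx-u2[0],yy-u2[1])<75)&((H<4)|(H>176))&(S>170)&(V>120)
    if Rm.sum()>3: out['red']=ray(p,xx[Rm].mean(),yy[Rm].mean(),62)[:2]
    top=O&(V>np.percentile(V[O],50)-25)
    out['n']=(O.sum(),W.sum(),Rm.sum())
    for k in('white','red'):
        if k in out: d=out[k]-np.array(c); out[k+'_ang']=np.arctan2(d[1],d[0]).round(3); out[k]=out[k].round(1)
    return out,O
E
python3 - <<'E'
from knob import *
plan([558,230,140],2.58-np.pi)
p=shot('wrist'); o,O=knob(p); print(o)
hsv=cv2.cvtColor(p['img'],cv2.COLOR_RGB2HSV); print(np.unique(hsv[...,2][O]//10*10,return_counts=True))
find(p,['knob_grip','knob_mark','hub_mark','gearbox_top'],.3)
V=hsv[...,2]; 
# green gearbox top extents
G=((hsv[...,0]>60)&(hsv[...,0]<90)&(hsv[...,1]>100)); v,u=np.nonzero(G); print('green',u.min(),u.max(),v.min(),v.max(), ray(p,u.min(),100,52),ray(p,u.max(),100,52),ray(p,315,v.max(),52),ray(p,315,v.min(),52))
save(p,'q.png',(180,0,460,210),2.8)
E
```

```text
shift [-6.12  0.6   0.15] turn [  0.7 -58.1  -0.3] pos [556.4 168.8 146. ] yaw -1.575 q6 0.18 t 25.175 F [ 0.5 -0.6  0.5] Mz [ 0.022 -0.068  0.05 ] tau6 0.03 op 0.578
{'white': array([547.6, 236.4]), 'red': array([532.7, 245.6]), 'n': (np.int64(1328), np.int64(132), np.int64(40)), 'white_ang': np.float64(2.589), 'red_ang': np.float64(2.589)}
(array([ 60,  70,  80,  90, 100, 110, 120, 130, 140, 150, 160, 170, 180,
       190, 200], dtype=uint8), array([ 12,   3,  11,  24,   3,  14,   8,  29,  18,  68,  53,  76,  82,
       104, 823]))
knob_grip 0.82 [554. 231.  96.] px [312. 129.]
knob_mark 0.59 [549. 237. 106.] px [304. 120.]
hub_mark 0.95 [536. 248.  61.] px [291. 105.]
gearbox_top 0.68 [557. 229.  50.] px [317. 127.]
green 1 631 80 356 [297.42235271 252.60769516  52.        ] [809.82807373 250.16717517  52.        ] [554.51280093   4.23408663  52.        ] [555.66012548 266.71981317  52.        ]
```

View pics/q.png

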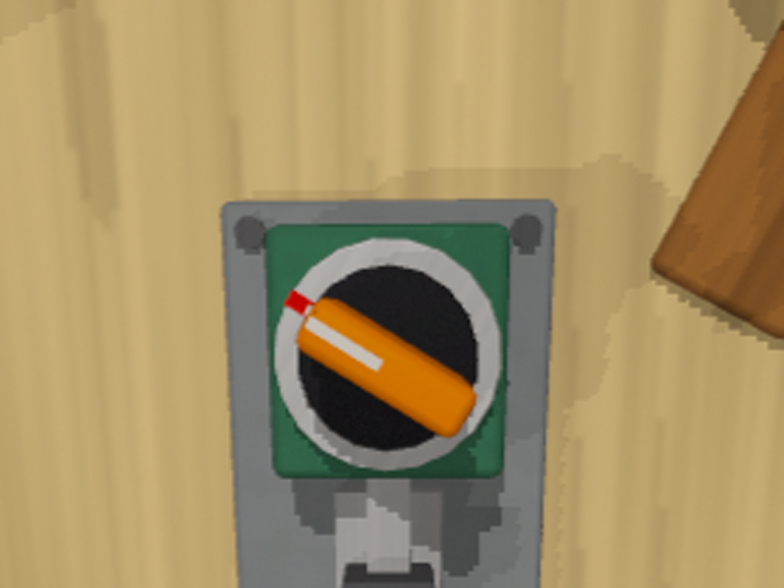

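>>> {"name": "apply_moves", "arguments": {
  "increments": [
    [[-2, 0, 0.1], [0.7, 0, -0.3], 5.5],
    [[-2.5, 0, 0], [0, -10, 0], 5.5],
    [[0, 0, 0], [0, -10, 0], 5.5],
    [[0, 0, 0], [0, -10, 0], 5.5],
    [[0, 0, 0], [0, -10, 0], 5.5]
  ]
}}

```text
t: 26.05
eef_pos: [558.6, 213.0, 146.9]
tcp_rot: [-1.573, -0.005, -0.86]
ft_force: [-0.4, 0.5, 0.0]
opening: 0.58
```

>>> {"name": "apply_moves", "arguments": {
  "increments": [
    [[0, 0, 0], [0, -10, 0], 5.5],
    [[0, 0, 0], [0, -4, 0], 5.5],
    [[0, 0, 0], [0, 0, 0], 5.5],
    [[0, 0, 0], [0, 0, 0], 5.5],
    [[0, 0, 0], [0, 0, 0], 5.5]
  ]
}}

```text
t: 26.68
eef_pos: [559.0, 211.6, 147.4]
tcp_rot: [-1.574, -0.005, -0.611]
ft_force: [0.2, -0.1, -0.5]
opening: 0.575
```

```bash
python3 - <<'E'
from knob import *
plan([558,230,90],2.589-np.pi)
p=shot('wrist'); o,O=knob(p); print(o)
hsv=cv2.cvtColor(p['img'],cv2.COLOR_RGB2HSV); yy,xx=np.nonzero(O&(hsv[...,2]>198))
rc=cv2.minAreaRect(np.float32(np.c_[xx,yy])); B=np.array([ray(p,*b,110) for b in cv2.boxPoints(rc)]); print(rc,B.round(1),B.mean(0).round(1))
u=pix(p,[558,230,62]);print('axis px',u,pix(p,[558,230,110]))
E
```

```text
shift [-1.17  5.73  1.47] turn [ 0.2 -3.3  0.3] pos [559.  211.6 147.4] yaw -0.611 q6 -0.7 t 26.675 F [ 0.2 -0.1 -0.5] Mz [ 0.122 -0.101 -0.006] tau6 -0.017 op 0.575
{'white': array([547.4, 236.5]), 'red': array([532.7, 245.5]), 'n': (np.int64(1288), np.int64(113), np.int64(46)), 'white_ang': np.float64(2.596), 'red_ang': np.float64(2.591)}
((335.3991394042969, 200.08424377441406), (58.02495193481445, 14.874149322509766), 86.98721313476562) [[536.2 237.9 110. ]
 [541.7 246.7 110. ]
 [578.4 224.7 110. ]
 [572.7 215.6 110. ]] [557.2 231.2 110. ]
axis px [331.63091598 187.08416271] [334.60630076 202.57169853]
```

>>> {"name": "apply_moves", "arguments": {
  "increments": [
    [[-1.1, 0, 1.5], [0.2, -2.8, 0.3], 5.5],
    [[0, 2, 0], [0, 0, 0], 5.5],
    [[0, 2, 0], [0, 0, 0], 5.5],
    [[0, 1, 0], [0, 0, 0], 5.5],
    [[0, 0, 0], [0, 0, 0], 5.5]
  ]
}}

```text
t: 27.35
eef_pos: [558.8, 235.0, 96.5]
tcp_rot: [-1.568, 0.0, -0.553]
ft_force: [0.3, -0.2, 1.1]
opening: 0.582
```

```bash
python3 - <<'E'
from h import *
plan([557.5,230.8,54],2.592-np.pi)
E
```

```text
shift [ 0.11  4.25 -0.44] turn [-0.1 -0.2 -0. ] pos [558.8 235.   96.5] yaw -0.553 q6 -0.73 t 27.35 F [ 0.3 -0.2  1.1] Mz [ 0.03 -0.15 -0.04] tau6 -0.001 op 0.582
```

>>> {"name": "apply_moves", "arguments": {
  "increments": [
    [[0.1, 0.5, -0.4], [0, 0, 0], 5.5],
    [[0, 1.5, 0], [0, 0, 0], 5.5],
    [[0, 1.4, 0], [0, 0, 0], 5.5],
    [[0, 0.8, 0], [0, 0, 0], 5.5],
    [[0, 0, 0], [0, 0, 0], 5.5]
  ]
}}

```text
t: 27.98
eef_pos: [558.0, 231.2, 52.4]
tcp_rot: [-1.568, -0.0, -0.552]
ft_force: [0.2, 0.7, 0.0]
opening: 0.579
```

```bash
python3 - <<'E'
from h import *
plan([557.5,230.8,53],2.592-np.pi)
E
```

```text
shift [-0.02 -0.06 -0.06] turn [-0.2 -0.2  0. ] pos [558.  231.2  52.4] yaw -0.552 q6 -0.74 t 27.975 F [0.2 0.7 0. ] Mz [ 0.024 -0.099 -0.   ] tau6 -0.0 op 0.579
```

>>> {"name": "apply_moves", "arguments": {
  "increments": [
    [[0, 0, 0], [0, 0, 0], 0],
    [[0, 0, 0], [0, 0, 0], 0],
    [[0, 0, 0], [0, 0, 0], 0],
    [[0, 0, 0], [0, 0, 0], 0],
    [[0, 0, 0], [0, 0, 0], 0]
  ]
}}

```text
t: 28.6
eef_pos: [557.6, 230.3, 53.3]
tcp_rot: [-1.569, -0.0, -0.551]
ft_force: [-1.2, -9.1, 4.6]
opening: 0.147
```

>>> {"name": "apply_moves", "arguments": {
  "increments": [
    [[0, 0, 0], [0, 0, 0], 0],
    [[0, 0, 0], [0, 0, 0], 0],
    [[0, 0, 0], [0, 0, 0], 0],
    [[0, 0, 0], [0, 0, 0], 0],
    [[0, 0, 0], [0, 0, 0], 0]
  ]
}}

```text
t: 29.22
eef_pos: [557.5, 229.9, 53.4]
tcp_rot: [-1.57, -0.001, -0.552]
ft_force: [0.4, -1.7, -0.0]
opening: 0.147
```

```bash
cat > st.py <<'E'
from h import *
s=readout.state(); print('t',s['t'],'pos',s['eef_pos'].round(1),'yaw',s['tcp_rot'].round(3),'q6',s['joints'][5].round(2),'F',s['ft_force'].round(1),'M',s['moment'].round(3),'tau6',s['tau'][5].round(3),'op',round(float(s['opening']),3))
E
python3 st.py
```

```text
t 29.225 pos [557.5 229.9  53.4] yaw [-1.57e+00 -1.00e-03 -5.52e-01] q6 -0.74 F [ 0.4 -1.7 -0. ] M [-0.187 -0.123 -0.013] tau6 0.002 op 0.147
```

>>> {"name": "apply_moves", "arguments": {
  "increments": [
    [[0, 0, 0], [0, 5, 0], 0],
    [[0, 0, 0], [0, 5, 0], 0],
    [[0, 0, 0], [0, 5, 0], 0],
    [[0, 0, 0], [0, 5, 0], 0],
    [[0, 0, 0], [0, 0, 0], 0]
  ]
}}

```text
t: 29.85
eef_pos: [557.7, 230.0, 53.4]
tcp_rot: [-1.569, -0.0, -0.91]
ft_force: [0.3, -1.5, -0.1]
opening: 0.146
```

```bash
python3 st.py
```

```text
t 29.85 pos [557.7 230.   53.4] yaw [-1.569 -0.    -0.91 ] q6 -0.38 F [ 0.3 -1.5 -0.1] M [-0.228 -0.103 -0.018] tau6 0.714 op 0.146
```

>>> {"name": "apply_moves", "arguments": {
  "increments": [
    [[0, 0, 0], [0, 5, 0], 0],
    [[0, 0, 0], [0, 5, 0], 0],
    [[0, 0, 0], [0, 5, 0], 0],
    [[0, 0, 0], [0, 5, 0], 0],
    [[0, 0, 0], [0, 5, 0], 0]
  ]
}}

```text
t: 30.48
eef_pos: [558.1, 230.2, 53.4]
tcp_rot: [-1.568, 0.0, -1.348]
ft_force: [0.7, -1.2, -0.7]
opening: 0.145
```

```bash
python3 st.py
```

```text
t 30.475 pos [558.1 230.2  53.4] yaw [-1.568  0.    -1.348] q6 0.06 F [ 0.7 -1.2 -0.7] M [-0.263 -0.161  0.029] tau6 -1.086 op 0.145
```

>>> {"name": "apply_moves", "arguments": {
  "increments": [
    [[0, 0, 0], [0, 5, 0], 0],
    [[0, 0, 0], [0, 5, 0], 0],
    [[0, 0, 0], [0, 5, 0], 0],
    [[0, 0, 0], [0, 5, 0], 0],
    [[0, 0, 0], [0, 5, 0], 0]
  ]
}}

```text
t: 31.1
eef_pos: [558.5, 230.1, 53.4]
tcp_rot: [-1.568, 0.001, -1.786]
ft_force: [-0.5, -2.3, 0.2]
opening: 0.148
```

```bash
python3 st.py; python3 - <<'E'
from h import *
b=shot('side'); cv2.imwrite('pics/s0.png',b['img'][...,::-1])
p=shot('wrist'); save(p,'w0.png')
E
```

```text
t 31.1 pos [558.5 230.1  53.4] yaw [-1.568e+00  1.000e-03 -1.786e+00] q6 0.5 F [-0.5 -2.3  0.2] M [-0.277 -0.146  0.085] tau6 -1.069 op 0.148
```

```bash
cat > red.py <<'E'
from knob import *
s=readout.state(); p=shot('wrist'); hsv=cv2.cvtColor(p['img'],cv2.COLOR_RGB2HSV).astype(int); H,S,V=np.moveaxis(hsv,2,0)
m=(((H<4)|(H>176))&(S>170)&(V>90)).astype(np.uint8); n,l,st,ce=cv2.connectedComponentsWithStats(m)
for k in range(1,n):
    if st[k,4]>5:
        w=ray(p,*ce[k],62); d=w[:2]-[557.7,230.3]; r=np.hypot(*d)
        if r<60: a=np.arctan2(d[1],d[0]); print('red px',ce[k].round(1),st[k,4],'r',r.round(1),'slip',((a-(s['tcp_rot'][2]+np.pi)+np.pi)%(2*np.pi)-np.pi).round(3))
a=shot('scene'); hs=cv2.cvtColor(a['img'],cv2.COLOR_RGB2HSV); c=pix(a,[558,76,46]).astype(int)
y0,x0=c[1]-25,c[0]-40; sub=hs[y0:c[1]+25,x0:c[0]+40]; m=((sub[...,0]<12)&(sub[...,1]>110)).astype(np.uint8)
n,l,st,ce=cv2.connectedComponentsWithStats(m)
if n>1: k=1+st[1:,4].argmax(); print('bar centre', ray(a,*(ce[k]+[x0,y0]),44).round(1), st[k])
print('yaw',s['tcp_rot'][2].round(3),'q6',s['joints'][5].round(2),'M',s['moment'].round(3),'F',s['ft_force'].round(1),'t',s['t'])
print('Mz avg', np.mean([readout.state()['moment'][2] for _ in range(5)]).round(3))
E
python3 red.py
```

```text
red px [314.5 193.9] 103 r 29.5 slip -0.011
bar centre [566.  73.  44.] [ 24  21  33  15 270]
yaw -1.784 q6 0.5 M [-0.326 -0.2    0.039] F [-0.1 -0.7 -0.6] t 31.2
Mz avg 0.052
```

>>> {"name": "apply_moves", "arguments": {
  "increments": [
    [[0, 0, 0], [0, 4, 0], 0],
    [[0, 0, 0], [0, 4, 0], 0],
    [[0, 0, 0], [0, 4, 0], 0],
    [[0, 0, 0], [0, 4, 0], 0],
    [[0, 0, 0], [0, 0, 0], 0]
  ]
}}

```text
t: 31.92
eef_pos: [558.7, 229.9, 53.4]
tcp_rot: [-1.568, 0.002, -2.055]
ft_force: [0.1, -2.5, -0.4]
opening: 0.143
```

```bash
python3 red.py
```

```text
red px [313.4 194. ] 101 r 29.5 slip 0.01
bar centre [565.9  72.4  44. ] [ 24  21  32  15 268]
yaw -2.055 q6 0.77 M [-0.334 -0.082  0.215] F [ 0.1 -2.5 -0.4] t 31.925
Mz avg 0.148
```

>>> {"name": "apply_moves", "arguments": {
  "increments": [
    [[0, 0, 0], [0, 3, 0], 0],
    [[0, 0, 0], [0, 2, 0], 0],
    [[0, 0, 0], [0, 0, 0], 0],
    [[0, 0, 0], [0, 0, 0], 0],
    [[0, 0, 0], [0, 0, 0], 0]
  ]
}}

```text
t: 32.65
eef_pos: [558.8, 230.0, 53.4]
tcp_rot: [-1.568, 0.002, -2.137]
ft_force: [-0.7, -0.9, -0.7]
opening: 0.145
```

```bash
python3 red.py
```

```text
red px [311.6 193.7] 98 r 29.8 slip 0.043
bar centre [565.9  72.5  44. ] [ 24  21  32  15 263]
yaw -2.137 q6 0.85 M [-0.403 -0.127  0.215] F [-0.7 -0.9 -0.7] t 32.65
Mz avg 0.147
```

>>> {"name": "apply_moves", "arguments": {
  "increments": [
    [[0, 0, 0], [0, 2.5, 0], 0],
    [[0, 0, 0], [0, 2, 0], 0],
    [[0, 0, 0], [0, 0, 0], 0],
    [[0, 0, 0], [0, 0, 0], 0],
    [[0, 0, 0], [0, 0, 0], 0]
  ]
}}

```text
t: 33.38
eef_pos: [558.8, 229.9, 53.4]
tcp_rot: [-1.568, 0.002, -2.216]
ft_force: [0.5, -1.6, -0.0]
opening: 0.145
```

```bash
python3 red.py
```

```text
red px [310.3 194.2] 98 r 29.6 slip 0.071
bar centre [566.3  72.2  44. ] [ 24  21  32  15 263]
yaw -2.216 q6 0.93 M [-0.39  -0.137  0.194] F [ 0.5 -1.6 -0. ] t 33.375
Mz avg 0.21
```

>>> {"name": "apply_moves", "arguments": {
  "increments": [
    [[0, 0, 0], [0, 2.5, 0], 0],
    [[0, 0, 0], [0, 2, 0], 0],
    [[0, 0, 0], [0, 0, 0], 0],
    [[0, 0, 0], [0, 0, 0], 0],
    [[0, 0, 0], [0, 0, 0], 0]
  ]
}}

```text
t: 34.1
eef_pos: [558.8, 229.9, 53.4]
tcp_rot: [-1.568, 0.002, -2.296]
ft_force: [-0.1, -2.2, -1.2]
opening: 0.147
```

```bash
python3 red.py
```

```text
red px [309.4 194.1] 95 r 29.7 slip 0.087
bar centre [566.   72.3  44. ] [ 24  21  32  15 264]
yaw -2.296 q6 1.01 M [-0.421 -0.059  0.306] F [-0.1 -2.2 -1.2] t 34.1
Mz avg 0.218
```

>>> {"name": "apply_moves", "arguments": {
  "increments": [
    [[0, 0, 0], [0, 2.5, 0], 0],
    [[0, 0, 0], [0, 2, 0], 0],
    [[0, 0, 0], [0, 0, 0], 0],
    [[0, 0, 0], [0, 0, 0], 0],
    [[0, 0, 0], [0, 0, 0], 0]
  ]
}}

```text
t: 34.83
eef_pos: [558.9, 229.8, 53.4]
tcp_rot: [-1.568, 0.003, -2.376]
ft_force: [-0.1, -1.4, -0.3]
opening: 0.143
```

```bash
python3 red.py
```

```text
red px [296.  197.2] 95 r 29.6 slip 0.353
bar centre [565.8  72.5  44. ] [ 24  21  32  14 260]
yaw -2.376 q6 1.09 M [-0.409 -0.161  0.11 ] F [-0.1 -1.4 -0.3] t 34.825
Mz avg 0.197
```

First click: slip jumped from 0.09 to 0.35 and the torque dropped. I stop here and release.

>>> {"name": "apply_moves", "arguments": {
  "increments": [
    [[0, 0, 0], [0, 0, 0], 6.5],
    [[0, 0, 0], [0, 0, 0], 6.5],
    [[0, 0, 0], [0, 0, 0], 6.5],
    [[0, 0, 0], [0, 0, 0], 6.5],
    [[0, 0, 0], [0, 0, 0], 6.5]
  ]
}}

```text
t: 35.55
eef_pos: [558.7, 230.5, 53.5]
tcp_rot: [-1.569, 0.003, -2.377]
ft_force: [0.5, -0.6, -0.1]
opening: 0.618
```

>>> {"name": "apply_moves", "arguments": {
  "increments": [
    [[0, 0, 0], [0, 0, 0], 6.5],
    [[0, -1.5, 0], [0, 0, 0], 6.5],
    [[0, -3.5, 0], [0, 0, 0], 6.5],
    [[0, -4, 0], [0, 0, 0], 6.5],
    [[0, -2, 0], [0, 0, 0], 6.5]
  ]
}}

```text
t: 36.17
eef_pos: [557.9, 230.2, 168.5]
tcp_rot: [-1.569, 0.002, -2.377]
ft_force: [-0.6, -0.2, -0.8]
opening: 0.682
```

```bash
python3 - <<'E'
from knob import *
p=shot('wrist'); o,_=knob(p,(557.7,230.3)); print(o)
print('slip',((o.get('red_ang',0)-o.get('white_ang',0)+np.pi)%(2*np.pi))-np.pi)
save(p,'z.png')
E
python3 st.py
```

```text
{'white': array([564.3, 240.7]), 'red': array([562.9, 259.2]), 'n': (np.int64(1100), np.int64(95), np.int64(36)), 'white_ang': np.float64(1.007), 'red_ang': np.float64(1.393)}
slip 0.3860000000000001
t 36.225 pos [558.6 230.5 170.6] yaw [-1.568  0.005 -2.377] q6 1.09 F [ 0.8 -0.5  2.4] M [ 0.013 -0.047  0.007] tau6 -0.002 op 0.684
```

```bash
python3 - <<'E'
from h import *
b=shot('side'); find(b,['bar_mid','jaw_face','anvil_face','bar_dark_mid','bar_white_mid'],.4)
a=shot('scene'); find(a,['bar_mid','jaw_face','anvil_face'],.4)
E
```

```text
bar_mid 0.79 [ 366. -267.   16.] px [405. 193.]
bar_mid 0.78 [ 485. -407.    9.] px [391. 169.]
bar_mid 0.74 [362. -73.  14.] px [385. 223.]
jaw_face 0.54 [562. 126.  33.] px [307. 232.]
jaw_face 0.45 [562.  19.  36.] px [324. 214.]
anvil_face 0.64 [564.  18.  35.] px [323. 214.]
bar_dark_mid 0.59 [ 566. -177.   23.] px [349. 188.]
bar_white_mid 0.73 [548. -95.  27.] px [342. 200.]
bar_mid 0.8 [ 365. -261.    7.] px [224. 193.]
bar_mid 0.73 [ 484. -405.   12.] px [184. 225.]
bar_mid 0.73 [360. -74.  14.] px [273. 181.]
bar_mid 0.56 [560.  75.  38.] px [326. 208.]
jaw_face 0.47 [561. 125.  32.] px [340. 206.]
anvil_face 0.89 [556.  19.  32.] px [310. 211.]
```

Jaw about 108 mm from the anvil (110 expected), bar at (560, 75), bystanders unmoved and the gripper clear. Handing in.

```bash
python3 -c "
from cell import env
print(env.job_done())"
```

```text
the job is handed in; nothing more can be done
None
```

The terracotta bar from the board is in the gauge channel. I turned the knob clockwise to the first click, then released it and handed the job in at about 36 s of 72 s.

- **First grasps:** My first two attempts to pick up the bar closed above it, because the real fingertips end about 27 mm short of the reported TCP. I found this from the cameras and gripped lower. On the way down the weight came off the force reading at the predicted height, and no contact force above about 2 N showed in the readings.
- **Click:** The slip between the red and white marks jumped from 0.09 to 0.35 rad, and the wrist torque about the vertical fell from about 0.3 to about 0.11 N m. The network's averaged torque reading was noisier and showed little of that drop.
- **Final state:** After release the slip was 0.39 rad, which fits one click. The knob had sprung back about 0.24 rad.
- **Last checks:** The networks put the jaw face 106–108 mm from the anvil, against 110 expected and within their error of about 4 mm. They put the bar at (560, 75) between the jaw and the anvil.
- **Not confirmed:** Only the scene camera's network reported the bar in the gauge; the side camera's missed it. I had used all my picture views, so I did not look at the clamped bar itself. The white and dark bars read where they were at the start, and I did not re-check the bowl, vase, jar and cup.

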